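# Load the plug kit block and lock its retainer

### The job

Take the three gray PVC plugs from the sloped tray under the hanging bins and drop them one by one, grip boss up, into the pockets of the white kit block: each plug into the pocket of its own size (small, medium, large), sitting flat on the pocket's floor. When all three are in, slide the retainer plate fully shut over them by its knob, and only then flip the cam lever all the way over towards the robot to lock it. Leave the brass bushing on the tray and everything else where it is.

Things in the scene. Friction and masses are not known exactly. Their poses are not given: they have to be found in the camera images.
- plug_small: Gray PVC plug, the small one: round body 26 mm in diameter and 24 mm tall, with a round grip boss on top, 20 mm in diameter and 16 mm tall (40 mm in all). Origin at the centre of the body's flat underside; z is the plug's axis, out through the boss. It starts standing on the sloped tray, so its axis leans about 0.5 rad towards the rack's front.
- plug_medium: Gray PVC plug, the medium one: round body 36 mm in diameter and 24 mm tall, with a round grip boss on top, 20 mm in diameter and 16 mm tall (40 mm in all). Origin at the centre of the body's flat underside; z is the plug's axis, out through the boss. It starts standing on the sloped tray, so its axis leans about 0.5 rad towards the rack's front.
- plug_large: Gray PVC plug, the large one: round body 46 mm in diameter and 24 mm tall, with a round grip boss on top, 20 mm in diameter and 16 mm tall (40 mm in all). Origin at the centre of the body's flat underside; z is the plug's axis, out through the boss. It starts standing on the sloped tray, so its axis leans about 0.5 rad towards the rack's front.
- pocket_small (a point): The small pocket of the kit block, a square well 32 x 32 mm and 44 mm deep, open at the top. The point is the centre of its floor, 8 mm above the counter; axes as the kit block's; the mouth is 44 mm above this point.
- pocket_medium (a point): The medium pocket of the kit block, a square well 42 x 42 mm and 44 mm deep, open at the top. The point is the centre of its floor, 8 mm above the counter; axes as the kit block's; the mouth is 44 mm above this point.
- pocket_large (a point): The large pocket of the kit block, a square well 52 x 52 mm and 44 mm deep, open at the top. The point is the centre of its floor, 8 mm above the counter; axes as the kit block's; the mouth is 44 mm above this point.
- rack: Fixed rack: a rubber-lined tray 300 mm long, rising away from the robot at 0.5 rad, on which four parts stand in a row along y, 70 mm apart, in any order; 7 mm lip along its low edge. Blue bins hang above, fronts at x = 0.010, 0.20 m up, so the tool must lean square to the tray. Origin on the counter below the row: parts stand at about (0, y, 0.05). x into the rack, z up.
- bushing: Brass hexagon bushing, 34 mm across corners, 26 mm tall, a bystander standing in the same row on the tray. Origin at its underside.
- kit_block: Fixed white kit block, 52 mm high, with three square pockets in a row along y (centres at x = 0, y = 0.047 large, -0.010 medium, -0.057 small). Front face at x = -0.036, rear at 0.100; y from -0.150 to 0.083; beyond y = -0.083 a foot 30 mm high carries the cam lever. Origin on the counter under the pocket row; x points away from the robot, z up.
- gate (a joint): Aluminium retainer plate (50 x 154 mm, 4 mm thick, underside 53.5 mm above the counter) that slides over the pockets along the block's -x. Value in m: 0 fully open, behind the pockets; 0.062 fully shut, centred over the pockets.
- gate_knob (a point): Middle of the retainer plate's upright round black knob, 20 mm in diameter, 28 mm tall, from 57.5 to 85.5 mm above the counter; this point is at 73.5 mm. It moves with the plate.
- cam_lever (a joint): Steel cam lever on the foot at the block's -y end, swinging about an axis along y at (0.010, -0.122, 0.050) in the block's frame. Value in rad: 0 free, leaning 0.8 rad from upright towards the block's rear (+x); 1.6 locked, leaning 0.8 rad towards the front (-x); upright at 0.8. It stays where it is left.
- lever_tip (a point): Centre of the cam lever's black round end, 16 mm in diameter, 20 mm wide along y, 75 mm from the pivot. The arm below it is 12 mm wide along y and 10 mm thick.
- covers: Bystander: stack of steel round blank covers, 84 mm in diameter, 24 mm tall. Origin at its underside.
- strain_relief: Bystander: yellow plastic strain relief standing on end, 28 mm across, 34 mm tall. Origin at its underside.
- lug_a: Bystander: brass lug, 54 x 20 x 18 mm. Origin at its underside.
- lug_b: Bystander: brass lug, 54 x 20 x 18 mm. Origin at its underside.
- screwdriver: Bystander: screwdriver, 200 mm long. Origin at its underside.
- conduit_coupling: Bystander: steel conduit coupling standing on end, 40 mm in diameter, 50 mm tall. Origin at its underside.
There are look-alikes about, which are no part of the job. What is shaped like the plug_large but purple, red or turquoise is not meant.

How it is judged:
By the outcome, as a careful person would: the job done as asked, in the order asked, and still so for the second after the job is handed in, with the robot touching nothing.
It also fails if it takes over 72 s, if anything falls off the work surface, if the arm or the gripper's body presses on something with over 40 N, if the wrist force passes 120 N, or if a joint passes its speed limit or range.

### The arm

A 6-joint arm with a two-finger parallel gripper is mounted at the origin on the work surface. World frame = base frame: x ahead of the robot, y to its left, z up, the work surface at z = 0. Lengths are in mm, angles in degrees, forces in N, time in s.
With the tool pointing down it reaches from about 350 to 850 mm from the base axis. Payload 8.1 kg.
Tool frame: the origin (TCP) lies at the very end of the fingers, on their centre line; the grasp point (between the pads) lies 19 mm behind it (pinch_z is the z of the grasp point in the tool frame, in mm); z points along the fingers, y is the direction in which the jaws open and shut (so a half turn about z gives the same grasp; the last joint's range is limited). The gripper opens to 85 mm and grips with 20 to 120 N. Pads are 22 mm wide; open, the fingers measure 114 mm over their backs; the gripper's body (76 mm by 85 mm) begins 54 mm behind the grasp point. The pads swing forward as they close: fully open they stand 13 mm farther back than shut.
Start: joints at [-77.028, 7.471, 85.268, -0, 87.261, -4.893], TCP at [184.084, -571.068, 231.292] pointing down, gripper open.
Joint ranges: [-169.43, 169.43], [-51.17, 129.36], [1.28, 143.12], [-76.62, 256.62], [0, 156.53], [-152.29, 152.29]. Speed limits (degrees/s): [136.94, 136.94, 159.86, 180, 180, 180].

### API

Orientations are given as [roll, pitch, yaw] about the fixed x, y, z axes, in that order (R = Rz(yaw) Ry(pitch) Rx(roll)).
In Python, from bench import * gives the robot as it stands.
- The arm moves only by the shell command python3 -m creep 'ROWS' [FORCE]. ROWS is a JSON object of lists of equal length, an entry for each row: "translation": the shift along the tool's x, y, z in mm, a list of three; "rotation": the turn, a rotation vector about the tool's x, y, z in rad, a list of three; "claw": the finger opening in mm, from 0 to 85.4. In form: {"translation": [[dx, dy, dz], ...], "rotation": [[ax, ay, az], ...], "claw": [claw, ...]}. A call has 1 to 10 rows; each row shifts and turns the commanded pose from where the row before left it, along the tool's axes as they then stand; what a row does not reach is not made up. A row lasts 1/10 s, in which the tool goes at most 50 mm and 8.59 degrees, less where a joint would pass 70% of its speed; a pose out of reach is approached as far as the arm can. A call is refused whole if a number of a shift passes 50 or a number of a turn 0.15, either way. A call with a gripper value outside its range is refused whole. The fingers move at their own pace and stop on an object; FORCE is the grip in N (left out, the last holds). Time passes only in rows, so rows that do not move let the fingers close. It gives the time, the measured TCP pose, the force and the opening at its end, in the units of the state.
- sense(): the state, without advancing time (a new reading comes with each control period).
- snapshot(name): name is "scene" or "side" or "wrist"; returns a dict with "frame" (420x560x3 uint8, red, green, blue), "intrinsics" (3x3 intrinsics, pixels), "extrinsics" (4x4, takes a point from camera to world coordinates). Camera axes: x right, y up, looking along -z (the intrinsics and any distortion apply to the point x, -y, -z); pixel columns grow to the right and rows downward; lengths in mm; the calibration is good to about 2 mm. A picture is of the moment at which its call begins. There is no depth.
- hand_in(): hands the job in, once; it reports no verdict.
The state is a dict: "time": time; "joint_pos": joint angles; "qd": joint speeds; "joint_efforts": joint torques, N m; "tool_pos": TCP position; "tcp_rot": TCP orientation; "ft_force": force on the tool from outside, world axes, zero at the start; "wrist_torque": the same for the moment, N m; "finger_gap": finger opening in mm.
Only numpy, scipy, OpenCV 4.12 (cv2) and the standard library are available. Lean on these libraries where they do the work, as an engineer would, in place of code of your own. Each camera call takes 0.05 s, during which the arm holds its last target.

## Working session

There is one attempt and no reset: what is moved stays moved. The work goes in short steps, Python scripts to look and compute and a shell command to move; the robot and the scene stay as the last step left them, time stands still between calls to the robot, and variables do not carry over. Pictures are saved under pics/ and viewed, and the job is handed in when it is done.

```bash
ls; mkdir -p pics; python3 - <<'E'
from bench import *
import cv2,json
import numpy as np
s=sense();print({k:np.round(v,3).tolist() for k,v in s.items()})
for n in ["scene","side","wrist"]:
    d=snapshot(n);cv2.imwrite(f"pics/{n}0.png",d["frame"][:,:,::-1])
    np.savez(f"{n}0.npz",**d)
    print(n,np.round(d["intrinsics"],1).tolist(),np.round(d["extrinsics"],3).tolist(),d.keys())
E
```

```text
pics
{'time': 0.0, 'joint_pos': [-77.029, 7.516, 85.331, 0.001, 87.26, -4.894], 'qd': [0.01, -0.106, 0.027, 0.057, 0.055, 0.034], 'joint_efforts': [0.002, -56.94, -50.055, 0.0, 0.015, 0.0], 'tool_pos': [183.964, -570.52, 230.221], 'tcp_rot': [-179.893, -0.01, 17.865], 'ft_force': [0.062, 0.394, -0.419], 'wrist_torque': [-0.004, -0.004, -0.028], 'finger_gap': 85.165}
scene [[487.3, 0.0, 284.0], [0.0, 487.3, 210.6], [0.0, 0.0, 1.0]] [[0.844, -0.501, 0.19, 794.902], [0.536, 0.785, -0.31, -453.046], [0.006, 0.364, 0.932, 1345.157], [0.0, 0.0, 0.0, 1.0]] dict_keys(['frame', 'intrinsics', 'extrinsics'])
side [[515.1, 0.0, 282.4], [0.0, 515.1, 207.1], [0.0, 0.0, 1.0]] [[-0.967, 0.168, -0.189, 244.836], [-0.253, -0.621, 0.742, 1052.98], [0.008, 0.766, 0.643, 1013.669], [0.0, 0.0, 0.0, 1.0]] dict_keys(['frame', 'intrinsics', 'extrinsics'])
wrist [[307.3, 0.0, 276.9], [0.0, 307.3, 202.2], [0.0, 0.0, 1.0]] [[0.307, 0.905, 0.295, 260.199], [-0.952, 0.293, 0.093, -546.255], [-0.002, -0.31, 0.951, 374.439], [0.0, 0.0, 0.0, 1.0]] dict_keys(['frame', 'intrinsics', 'extrinsics'])
```

View pics/scene0.png

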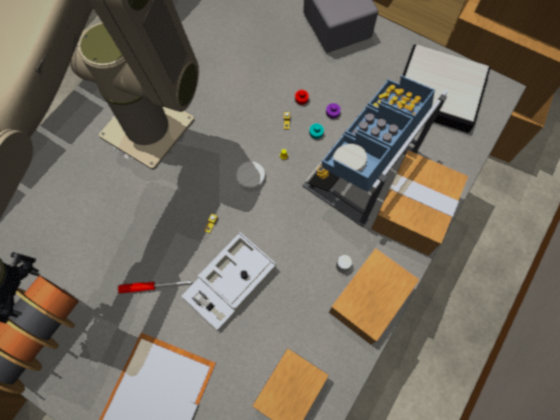

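View pics/side0.png

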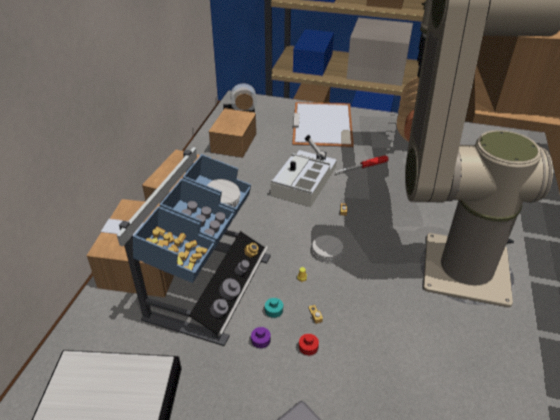

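View pics/wrist0.png

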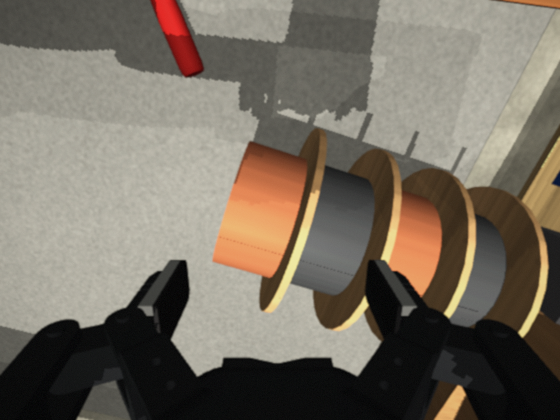

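The side view shows the rack tray at about (230,290), with brass at (252,248) and three gray plugs at (243,267), (232,287) and (220,307). The kit block is at (305,175). The purple, turquoise and red look-alikes lie on the counter at (261,337), (274,307) and (309,343). I'll enlarge both areas.

```bash
python3 - <<'E'
import cv2
s=cv2.imread("pics/side0.png");c=cv2.imread("pics/scene0.png")
a=cv2.resize(s[225:345,180:280],None,fx=4,fy=4,interpolation=cv2.INTER_CUBIC)
b=cv2.resize(s[130:210,265:345],None,fx=6,fy=6,interpolation=cv2.INTER_CUBIC)
k=cv2.resize(c[225:335,175:285],None,fx=5,fy=5,interpolation=cv2.INTER_CUBIC)
cv2.imwrite("pics/a.png",a);cv2.imwrite("pics/b.png",b);cv2.imwrite("pics/k.png",k)
E
```

```text
(no output)
```

View pics/a.png

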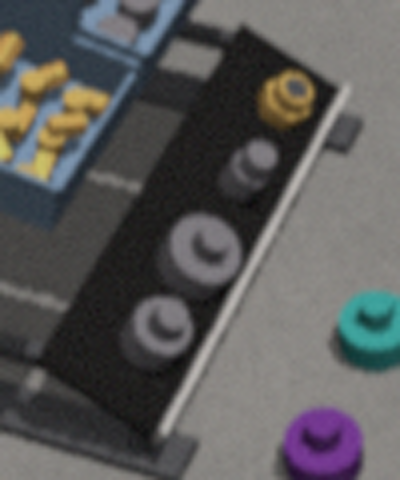

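View pics/b.png

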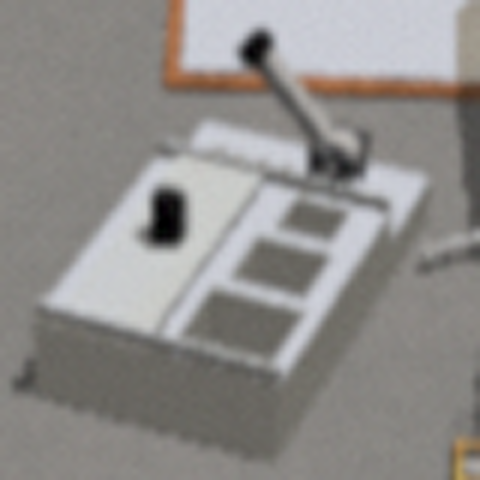

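View pics/k.png

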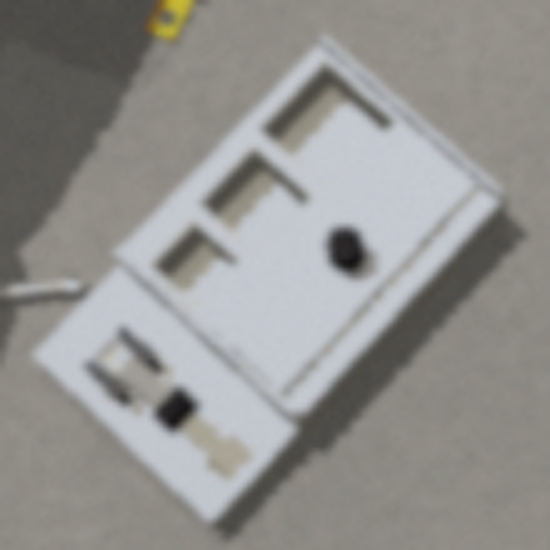

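```bash
cat > h.py <<'E'
import numpy as np,cv2
from scipy.spatial.transform import Rotation as R
def ray(d,uv):
    K=d["intrinsics"];E=d["extrinsics"]
    v=np.linalg.inv(K)@[uv[0],uv[1],1]; v=np.array([v[0],-v[1],-v[2]])
    return E[:3,3],E[:3,:3]@v
def onz(d,uv,z):
    o,v=ray(d,uv);return o+v*(z-o[2])/v[2]
def tri(rs):
    A=np.zeros((3,3));b=np.zeros(3)
    for o,v in rs:
        v=v/np.linalg.norm(v);P=np.eye(3)-np.outer(v,v);A+=P;b+=P@o
    p=np.linalg.solve(A,b)
    return p,[np.linalg.norm((np.eye(3)-np.outer(v,v)/(v@v))@(p-o)) for o,v in rs]
def proj(d,p):
    E=d["extrinsics"];c=E[:3,:3].T@(np.asarray(p)-E[:3,3]);c=np.array([c[0],-c[1],-c[2]]);q=d["intrinsics"]@c;return q[:2]/q[2]
def rel(s,p,Rt=None,pos=None):
    "shift in tool axes from state to point p and rotvec to reach Rt"
    R0=R.from_euler('xyz',s["tcp_rot"],degrees=True)
    pos=s["tool_pos"] if pos is None else pos
    t=R0.inv().apply(np.asarray(p)-pos)
    return t,(None if Rt is None else (R0.inv()*Rt).as_rotvec())
E
python3 - <<'E'
from h import *
s=dict(np.load("side0.npz"));c=dict(np.load("scene0.npz"))
A=lambda x,y:(180+x/4,225+y/4);B=lambda x,y:(265+x/6,130+y/6);K=lambda x,y:(175+x/5,225+y/5)
for n,q in dict(small=A(262,155),large=A(211,245),med=A(168,322)).items(): print(n,onz(s,q,85.1).round(1))
print("brass",onz(s,A(294,90),73).round(1))
l=[onz(s,A(345,85),45),onz(s,A(162,435),45)];print("lip",np.round(l,1))
# kit pockets in scene, corners of mouth z=52; side too
for n,q in dict(L=B(243,325),M=B(283,265),S=B(314,219)).items(): print(n,onz(s,q,52).round(1))
# block top corners scene: +y front, -y etc
for n,q in dict(frontL=K(322,38),frontS=K(117,253),footfront=K(35,352)).items(): print("scene",n,onz(c,q,52 if n!='footfront' else 30).round(1))
print("knob", [x.round(1) for x in tri([ray(s,B(168,190)),ray(c,K(345,240))])[0]],"top",onz(s,B(168,190),85.5),onz(c,K(345,240),85.5))
print("lever",tri([ray(s,B(257,45)),ray(c,K(177,409))]))
E
```

```text
small [550.4 216.4  85.1]
large [557.2 294.   85.1]
med [562.1 355.1  85.1]
brass [552.1 144.8  73. ]
lip [[529.7 104.4  45. ]
 [551.7 402.2  45. ]]
L [ 486.4 -181.1   52. ]
M [ 477.5 -237.1   52. ]
S [ 470.2 -281.9   52. ]
scene frontL [ 461.2 -145.7   52. ]
scene frontS [ 437.  -306.7   52. ]
scene footfront [ 425.8 -372.4   30. ]
knob [np.float64(542.3), np.float64(-240.4), np.float64(85.3)] top [ 541.18238319 -240.81043798   85.5       ] [ 543.57229561 -240.10943788   85.5       ]
lever (array([ 522.8269078 , -361.99856293,  103.00992722]), [np.float64(1.6455813759338112), np.float64(1.6455813759336337)])
```

```bash
cat >> h.py <<'E'
def tgt(z,x):
    z=np.array(z,float);z/=np.linalg.norm(z);x=np.array(x,float);x-=z*(x@z);x/=np.linalg.norm(x)
    return R.from_matrix(np.c_[x,np.cross(z,x),z])
def rackR(yawdeg):
    y=np.radians(yawdeg);Q=R.from_euler('z',y)
    return Q*tgt([np.sin(.5),0,-np.cos(.5)],[0,1,0])
E
python3 - <<'E'
from h import *
from bench import *
s=sense()
t,r=rel(s,[440,240,235],rackR(-4.5));print(t.round(1),r.round(3),np.linalg.norm(t),np.degrees(np.linalg.norm(r)))
E
```

```text
[ 492.4 -693.    -3.4] [-0.441  0.294 -1.155] 850.1151428069011 72.80795493551186
```

```bash
python3 -m creep '{"translation":[[24.6,-34.6,0],[24.6,-34.6,0],[24.6,-34.6,0],[24.6,-34.6,0],[24.6,-34.6,0],[24.6,-34.6,0],[24.6,-34.6,0],[24.6,-34.6,0],[24.6,-34.6,0],[24.6,-34.6,0]],"rotation":[[0,0,0],[0,0,0],[0,0,0],[0,0,0],[0,0,0],[0,0,0],[0,0,0],[0,0,0],[0,0,0],[0,0,0]],"claw":[85,85,85,85,85,85,85,85,85,85]}' 40
python3 -m creep '{"translation":[[24.6,-34.6,0],[24.6,-34.6,0],[24.6,-34.6,0],[24.6,-34.6,0],[24.6,-34.6,0],[24.6,-34.6,0],[24.6,-34.6,0],[24.6,-34.6,0],[24.6,-34.6,0],[24.6,-34.6,0]],"rotation":[[-0.044,0.029,-0.116],[-0.044,0.029,-0.116],[0,0,0],[0,0,0],[0,0,0],[0,0,0],[0,0,0],[0,0,0],[0,0,0],[0,0,0]],"claw":[45,45,45,45,45,45,45,45,45,45]}' 40
```

```text
time: 1.15
tool_pos: [312.1, -164.7, 231.2]
tcp_rot: [180.0, -0.0, 17.8]
ft_force: [1.0, -0.3, -0.3]
finger_gap: 84.7
time: 2.15
tool_pos: [358.4, 256.1, 213.5]
tcp_rot: [174.6, -2.7, 31.3]
ft_force: [0.3, -0.5, -0.6]
finger_gap: 44.8
```

```bash
python3 - <<'E'
from h import *
from bench import *
s=sense();print(s["time"],s["tool_pos"],s["tcp_rot"])
t,r=rel(s,[528,297,155],rackR(-4.5));print(t.round(1),r.round(3),np.linalg.norm(t),np.degrees(np.linalg.norm(r)))
E
```

```text
2.15 [358.36056909 256.11113717 213.48216101] [174.60518024  -2.7207762   31.33956648]
[163.2  46.8  71. ] [-0.353  0.236 -0.922] 184.03694949564928 58.13834759519007
```

```bash
python3 -m creep '{"translation":[[0,0,0],[0,0,0],[0,0,0],[0,0,0],[0,0,0],[0,0,0],[0,0,0],[0,0,0]],"rotation":[[-0.0505,0.0337,-0.1317],[-0.0505,0.0337,-0.1317],[-0.0505,0.0337,-0.1317],[-0.0505,0.0337,-0.1317],[-0.0505,0.0337,-0.1317],[-0.0505,0.0337,-0.1317],[-0.0505,0.0337,-0.1317],[0,0,0]],"claw":[45,45,45,45,45,45,45,45]}' 40
python3 - <<'E'
from h import *
from bench import *
s=sense()
t,r=rel(s,[528,297,155],rackR(-4.5));print(t.round(1),r.round(3),np.linalg.norm(t),np.degrees(np.linalg.norm(r)))
E
```

```text
time: 2.95
tool_pos: [357.7, 253.7, 212.5]
tcp_rot: [151.3, 0.1, 85.6]
ft_force: [-0.7, 0.1, -0.2]
finger_gap: 45.1
[ 56.2 118.6 130.3] [0.    0.001 0.003] 184.89609340255913 0.181580501542714
```

```bash
python3 -m creep '{"translation":[[14,29.5,32.5],[14,29.5,32.5],[14,29.5,32.5],[14,29.5,32.5],[0,0,0]],"rotation":[[0,0,0],[0,0,0],[0,0,0],[0,0,0],[0,0,0]],"claw":[45,45,45,45,45]}' 40
python3 - <<'E'
from h import *
from bench import *
d=snapshot("wrist");cv2.imwrite("pics/w1.png",d["frame"][:,:,::-1]);s=sense()
np.savez("w1.npz",tool=s["tool_pos"],rot=s["tcp_rot"],**d)
for p in ([550,216,85],[557,294,85],[562,355,85],[552,145,73]):print(proj(d,p))
E
```

```text
time: 3.45
tool_pos: [530.4, 295.1, 149.2]
tcp_rot: [151.8, 0.3, 85.1]
ft_force: [-0.6, -0.8, -0.8]
finger_gap: 44.9
[266.61642668 303.64426044]
[266.14159918 213.64993706]
[265.06328625 128.57874356]
[269.26049454 357.94813931]
```

View pics/w1.png

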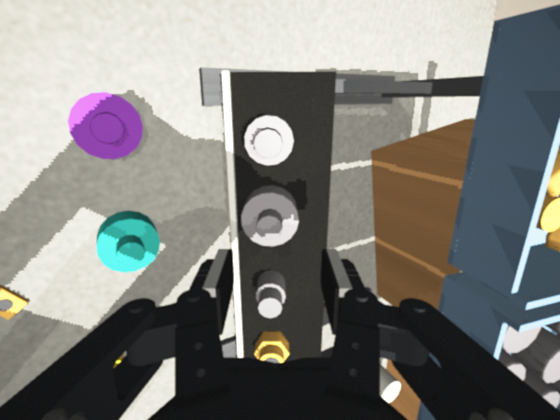

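The wrist view shows the tray row: plug at (269,140), largest plug at (270,216), slim plug at (268,300), and brass at (272,348). Purple (106,126) and turquoise (128,241) are off the tray. I'll confirm sizes in an enlarged crop.

```bash
python3 - <<'E'
import cv2,numpy as np
s=cv2.imread("pics/w1.png")[100:330,215:335]
s=(255*(s/255.)**1.0).astype(np.uint8)
a=cv2.resize(s[:125],None,fx=5,fy=5,interpolation=cv2.INTER_CUBIC)
b=cv2.resize(s[110:],None,fx=5,fy=5,interpolation=cv2.INTER_CUBIC)
g=lambda i,p:(255*(i/255.)**p).astype(np.uint8)
cv2.imwrite("pics/w1a.png",g(a,1.6));cv2.imwrite("pics/w1b.png",g(b,1.3))
E
```

```text
(no output)
```

View pics/w1a.png

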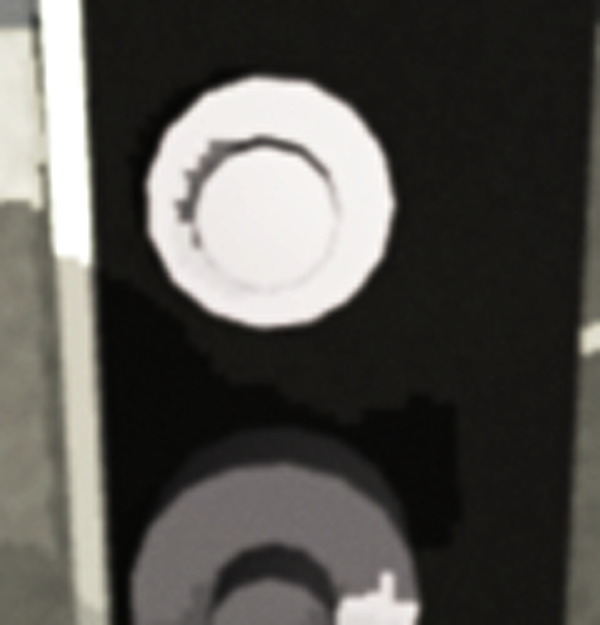

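View pics/w1b.png

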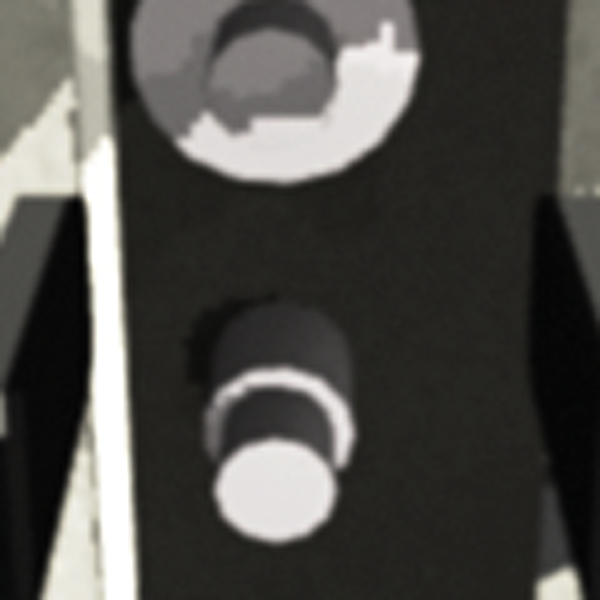

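```bash
python3 - <<'E'
from h import *
s=dict(np.load("side0.npz"));w=dict(np.load("w1.npz"))
A=lambda x,y:(180+x/4,225+y/4)
D=dict(small=(A(262,155),(270.2,308.2)),large=(A(209,245),(269.2,226)),med=(A(168,322),(268,144)))
P={}
for n,(a,b) in D.items():
    p,e=tri([ray(s,a),ray(w,b)]);P[n]=p;print(n,p.round(1),np.round(e,1),onz(w,b,85).round(1),onz(w,b,80).round(1))
print((P["med"]-P["small"]))
for b in [(215+45/5,100+20/5),(215+100/5,100+620/5),(215+120/5,210+500/5)]: print(onz(w,b,45))
print(w["tool"],w["rot"],w["extrinsics"].round(3))
E
```

```text
small [548.3 220.8  93.5] [2.3 2.3] [552.8 210.2  85. ] [554.9 205.7  80. ]
large [569.3 270.6  57.7] [1.8 1.8] [558.6 283.5  85. ] [560.9 281.   80. ]
med [569.4 341.8  68.6] [1.6 1.6] [563.2 344.4  85. ] [565.7 343.5  80. ]
[ 21.11287833 120.94932927 -24.91538096]
[548.99848498 371.59567177  45.        ]
[545.19449325 274.09007209  45.        ]
[537.98078962 186.93835594  45.        ]
[529.0563274  295.14982334 151.26966754] [151.74628115   0.23709776  85.10762888] [[ 8.79000e-01  2.27000e-01 -4.20000e-01  4.70715e+02]
 [-7.30000e-02  9.34000e-01  3.51000e-01  3.80809e+02]
 [ 4.72000e-01 -2.78000e-01  8.37000e-01  2.75921e+02]
 [ 0.00000e+00  0.00000e+00  0.00000e+00  1.00000e+00]]
```

```bash
python3 - <<'E'
from h import *
from bench import *
d=snapshot("wrist");s=sense();print(s["tool_pos"],s["tcp_rot"],d["extrinsics"][:3,3])
np.savez("w2.npz",tool=s["tool_pos"],rot=s["tcp_rot"],**d)
cv2.imwrite("pics/w2.png",d["frame"][:,:,::-1])
# tool->camera check
T=R.from_euler('xyz',s["tcp_rot"],degrees=True)
print(T.inv().apply(d["extrinsics"][:3,3]-s["tool_pos"]))
w=dict(np.load("wrist0.npz"));T0=R.from_euler('xyz',[-179.893,-0.01,17.865],degrees=True)
print(T0.inv().apply(w["extrinsics"][:3,3]-[183.964,-570.52,230.221]))
a=cv2.resize(d["frame"][90:330,215:335,::-1],None,fx=2.4,fy=2.4)
d2=snapshot("side");cv2.imwrite("pics/s2.png",cv2.resize(d2["frame"][200:345,170:290,::-1],None,fx=4,fy=4,interpolation=cv2.INTER_CUBIC))
E
```

```text
[528.64546773 295.67823934 153.52431306] [1.51594647e+02 1.33762114e-01 8.51850814e+01] [469.19775167 380.72655689 278.02294911]
[  79.4674338     0.92803478 -141.24879949]
[ 8.00283388e+01  2.24087075e-02 -1.44204175e+02]
```

View pics/s2.png

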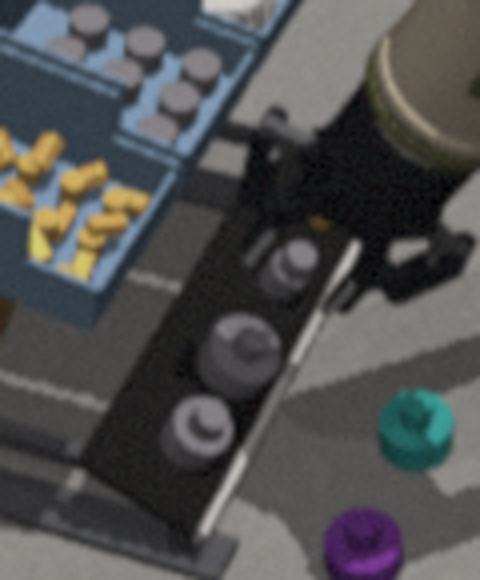

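View pics/w2.png

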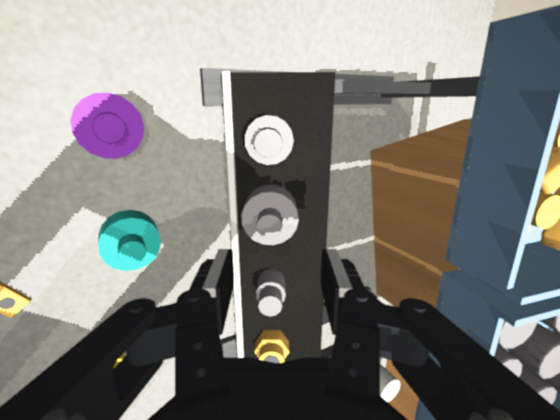

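```bash
python3 - <<'E'
from h import *
from bench import *
d=snapshot("wrist");s=sense();print(s["time"],s["tool_pos"],d["extrinsics"][:3,3])
np.savez("w3.npz",tool=s["tool_pos"],rot=s["tcp_rot"],**d)
f=d["frame"][:,:,::-1];cv2.imwrite("pics/w3.png",f)
a=cv2.resize(f[105:255,225:325],None,fx=4,fy=4,interpolation=cv2.INTER_CUBIC)
b=cv2.resize(f[230:380,225:325],None,fx=4,fy=4,interpolation=cv2.INTER_CUBIC)
cv2.imwrite("pics/w3a.png",(255*(np.hstack([a,b])/255.)**1.5).astype(np.uint8))
E
```

```text
3.65 [528.57940228 296.7387804  156.81988759] [467.77810853 381.31689455 282.12687217]
```

View pics/w3a.png

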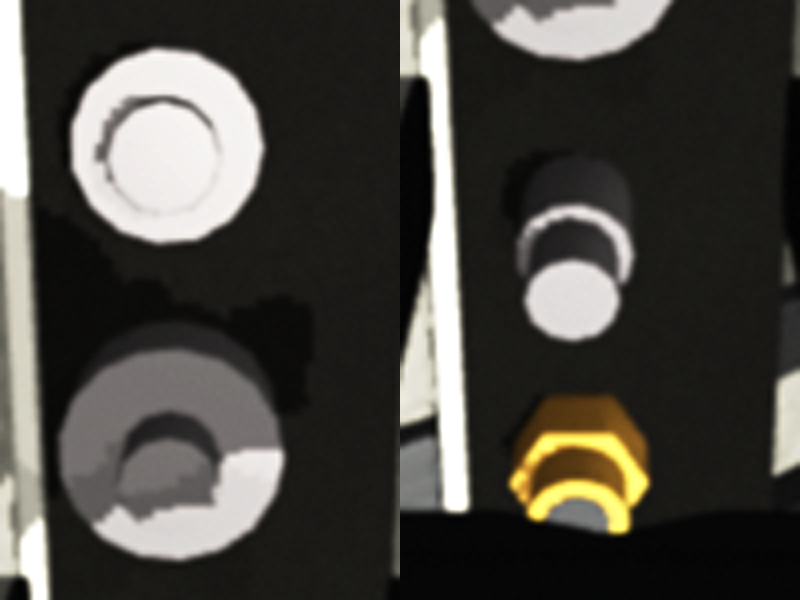

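```bash
python3 - <<'E'
from h import *
s=dict(np.load("side0.npz"));w=dict(np.load("w3.npz"));w2=dict(np.load("wrist0.npz"))
A=lambda x,y:(180+x/4,225+y/4)
B=lambda x,y:(170+x/4,200+y/4)
D=dict(small=(A(262,155),B(299,257),(268,305)),large=(A(209,245),B(251,345),(266.8,226.5)),med=(A(168,322),B(210,421),(265.8,144.3)))
for n,(a,a2,b) in D.items():
    for aa in(a,a2):
        p,e=tri([ray(s,aa),ray(w,b)]);print(n,aa,p.round(1),np.round(e,1),onz(w,b,85).round(1),onz(s,aa,85).round(1),)
for n,q in dict(small=(268.9,293),large=(267.8,218.75),med=(267,141.5)).items():print(n,onz(w,q,71).round(1))
E
```

```text
small (245.5, 263.75) [551.6 213.1  84.7] [2.3 2.3] [552.7 210.4  85. ] [550.5 216.3  85. ]
small (244.75, 264.25) [559.  198.4  66.9] [2.9 2.9] [552.7 210.4  85. ] [551.8 218.4  85. ]
large (232.25, 286.25) [570.8 267.2  53.5] [1.9 1.9] [558.2 282.   85. ] [558.4 294.3  85. ]
large (232.75, 286.25) [569.1 268.8  56.3] [2.3 2.3] [558.2 282.   85. ] [557.2 294.   85. ]
med (222.0, 305.5) [569.2 342.4  69.3] [1.6 1.6] [563.3 344.8  85. ] [562.2 355.1  85. ]
med (222.5, 305.25) [567.8 342.9  71.5] [1.9 1.9] [563.3 344.8  85. ] [561.3 354.1  85. ]
small [560.8 210.5  71. ]
large [566.2 281.5  71. ]
med [571.3 344.2  71. ]
```

```bash
python3 - <<'E'
from h import *
from bench import *
s=dict(np.load("side0.npz"));w=dict(np.load("w3.npz"))
T=R.from_euler('xyz',w["rot"],degrees=True)
for k in (0,-10,-19): print(k,proj(w,w["tool"]+T.apply([0,0,k])),[proj(w,w["tool"]+T.apply([0,y,k])) for y in(-22.5,22.5)],proj(s,w["tool"]+T.apply([0,0,k])))
d=snapshot("side");im=d["frame"][:,:,::-1].copy()
im=cv2.resize(im[190:345,170:290],None,fx=4,fy=4,interpolation=cv2.INTER_CUBIC)
for p,c in (((552.7,210.4,85),(0,0,255)),((558.2,282,85),(0,0,255)),((563.3,344.8,85),(0,0,255)),(w["tool"]+T.apply([0,-30,0]),(0,255,0)),(w["tool"]+T.apply([0,30,0]),(0,255,0))):
    q=(proj(d,p)-[170,190]+.5)*4;cv2.circle(im,tuple(int(v) for v in q),3,c,-1)
cv2.imwrite("pics/s3.png",im);print(sense()["tool_pos"],sense()["finger_gap"])
im=d["frame"]
E
```

```text
0 [275.85605497 262.26088887] [array([232.63723032, 262.22094966]), array([319.10185453, 262.30085301])] [242.64290246 268.48368537]
-10 [275.74212271 272.40779598] [array([229.79332245, 272.36196941]), array([321.72141456, 272.45365296])] [244.45206698 266.32325939]
-19 [275.62653078 282.7025146 ] [array([226.90810149, 282.65030646]), array([324.37923969, 282.75475949])] [246.09864455 264.35698771]
[528.58695973 297.06160088 157.71350147] 44.974062154011364
```

View pics/s3.png

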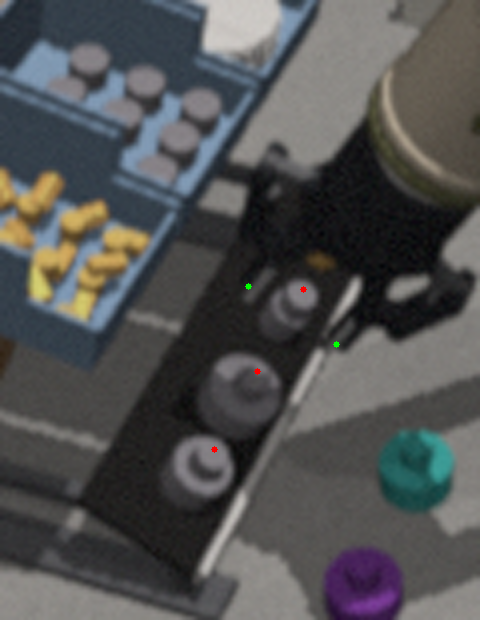

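```bash
python3 - <<'E'
from h import *
s=dict(np.load("side0.npz"));w=dict(np.load("w3.npz"));c=dict(np.load("scene0.npz"))
w["frame"]=w["frame"]
def blobs(d,lo,hi):
    h=cv2.cvtColor(d["frame"],cv2.COLOR_RGB2HSV);m=cv2.inRange(h,lo,hi)
    n,l,st,ce=cv2.connectedComponentsWithStats(m);i=1+np.argmax(st[1:,4]);x,y,ww,hh,a=st[i];return ce[i],(x,y,ww,hh,a)
for n,lo,hi in(("turq",(80,90,40),(95,255,255)),("purp",(130,90,40),(155,255,255))):
    for k,d in dict(side=s,wrist=w,scene=c).items():
        ce,b=blobs(d,lo,hi);print(n,k,ce.round(1),b,onz(d,ce,18).round(1))
E
```

```text
turq side [273.4 307. ] (np.int32(265), np.int32(298), np.int32(18), np.int32(19), np.int32(290)) [462.4 276.6  18. ]
turq wrist [128.1 240.3] (np.int32(98), np.int32(211), np.int32(62), np.int32(59), np.int32(2892)) [461.5 272.   18. ]
turq scene [316.2 130.4] (np.int32(309), np.int32(123), np.int32(15), np.int32(16), np.int32(189)) [464.4 269.8  18. ]
purp side [260.2 336.9] (np.int32(251), np.int32(327), np.int32(19), np.int32(21), np.int32(326)) [468.7 368.7  18. ]
purp wrist [107.5 126.9] (np.int32(72), np.int32(95), np.int32(72), np.int32(65), np.int32(3577)) [467.7 363.8  18. ]
purp scene [332.9 110.1] (np.int32(326), np.int32(103), np.int32(15), np.int32(15), np.int32(171)) [470.9 362.1  18. ]
```

```bash
cat >> h.py <<'E'
N=np.array([-.479*np.cos(np.radians(4.5)),.479*np.sin(np.radians(4.5)),.878])
E
python3 - <<'E'
from h import *
from bench import *
s=sense()
print(s["time"],[v.round(1) for v in rel(s,np.array([558.2,282,85])+25*N,rackR(-4.5))])
E
```

```text
3.7 [array([-12.7,  -8. ,  53.5]), array([ 0., -0., -0.])]
```

```bash
python3 -m creep '{"translation":[[-6,-4,20],[-6,-4,20],[-0.7,0,13],[0,0,0],[0,0,0]],"rotation":[[0,0,0],[0,0,0],[0,0,0],[0,0,0],[0,0,0]],"claw":[45,45,45,45,45]}' 40
cat > look.py <<'E'
import sys
from h import *
from bench import *
n,cam=sys.argv[1],sys.argv[2];x0,y0,x1,y1,f=map(float,sys.argv[3:8]);g=float(sys.argv[8]) if len(sys.argv)>8 else 1
d=snapshot(cam);s=sense();np.savez(n+".npz",tool=s["tool_pos"],rot=s["tcp_rot"],**d)
im=d["frame"][int(y0):int(y1),int(x0):int(x1),::-1]
im=cv2.resize(im,None,fx=f,fy=f,interpolation=cv2.INTER_CUBIC);cv2.imwrite(f"pics/{n}.png",(255*(im/255.)**g).astype(np.uint8))
print(s["time"],s["tool_pos"].round(1) if hasattr(s["tool_pos"],"round") else s["tool_pos"],s["tcp_rot"],s["finger_gap"])
E
python3 look.py w4 wrist 180 100 380 360 2.2 1.4
```

```text
time: 4.2
tool_pos: [546.2, 283.1, 107.3]
tcp_rot: [151.3, -0.0, 85.5]
ft_force: [0.3, 0.2, -0.0]
finger_gap: 45.0
4.25 [546.4 283.3 107.7] [ 1.51223303e+02 -5.29256602e-02  8.54684001e+01] 44.88106692472434
```

View pics/w4.png

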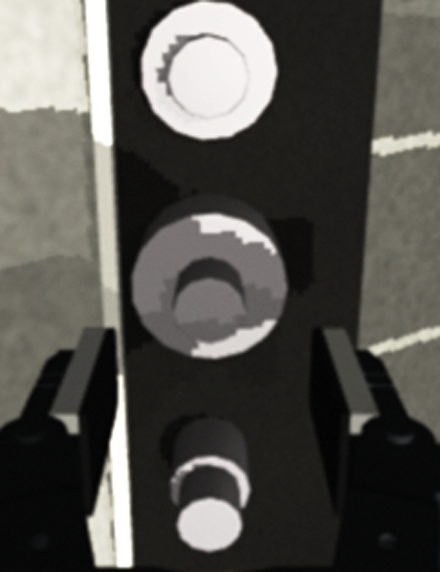

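```bash
python3 - <<'E'
from h import *
from bench import *
w=dict(np.load("w4.npz"));s=sense()
P=lambda x,y:(180+x/2.2,100+y/2.2)
for n,q in dict(L=P(209,310),S=P(210,525),M=P(207,77)).items():
    p=onz(w,q,85);print(n,p.round(1),(p-10*N).round(1),rel(s,p-10*N)[0].round(1))
T=R.from_euler('xyz',w["rot"],degrees=True)
for k in (0,10,15,20): print(k,proj(w,w["tool"]+T.apply([0,0,k])))
E
```

```text
L [558.4 282.3  85. ] [563.2 281.9  76.2] [-0.2 -0.4 35.7]
S [552.9 210.   85. ] [557.6 209.6  76.2] [-72.7  -0.2  35.7]
M [563.  344.8  85. ] [567.7 344.5  76.2] [62.6 -0.8 35.5]
0 [275.37109887 261.67044947]
10 [275.47208803 252.76941696]
15 [275.51847212 248.68119343]
20 [275.56240545 244.80897556]
```

```bash
python3 -m creep '{"translation":[[0,0,15],[0,0,12],[0,0,8],[0,0,0],[0,0,0]],"rotation":[[0,0,0],[0,0,0],[0,0,0],[0,0,0],[0,0,0]],"claw":[45,45,40,40,40]}' 40
python3 look.py w5 wrist 180 100 380 360 2.2 1.2; python3 look.py s5 side 180 200 280 330 4
```

```text
time: 4.75
tool_pos: [562.6, 281.2, 75.1]
tcp_rot: [151.4, 0.1, 85.5]
ft_force: [-0.3, 0.3, 0.2]
finger_gap: 40.0
4.8 [562.8 281.4  75.5] [1.51319491e+02 2.99069608e-02 8.54611951e+01] 40.11205025423082
4.85 [562.9 281.5  75.7] [1.51300832e+02 1.34784831e-02 8.54637915e+01] 40.289496824089
```

View pics/w5.png

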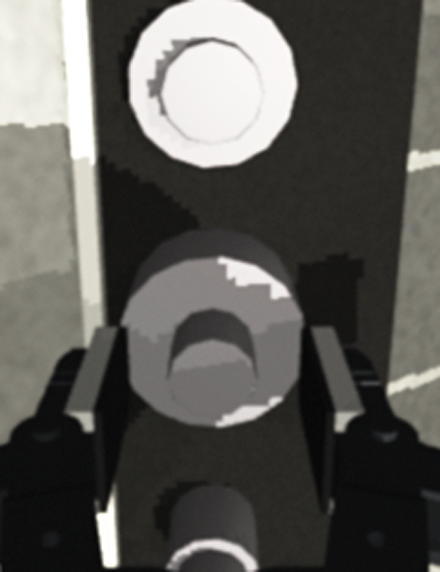

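View pics/s5.png

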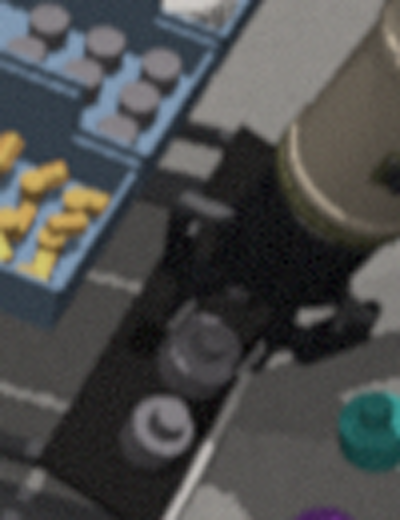

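```bash
python3 -m creep '{"translation":[[0,0,0],[0,0,0],[0,0,0],[0,0,0]],"rotation":[[0,0,0],[0,0,0],[0,0,0],[0,0,0]],"claw":[15,15,15,15]}' 60
python3 -m creep '{"translation":[[0,0,-5],[0,0,-15],[0,0,-15],[0,0,-5],[0,0,0]],"rotation":[[0,0,0],[0,0,0],[0,0,0],[0,0,0],[0,0,0]],"claw":[15,15,15,15,15]}' 60
python3 look.py w6 wrist 180 100 380 400 2 1; python3 look.py s6 side 180 180 300 330 4
```

```text
time: 5.25
tool_pos: [562.7, 281.6, 75.8]
tcp_rot: [151.3, 0.0, 85.5]
ft_force: [-5.5, -0.1, 5.2]
finger_gap: 16.9
time: 5.75
tool_pos: [543.9, 283.2, 111.4]
tcp_rot: [151.2, -0.0, 85.5]
ft_force: [-0.6, 0.3, -1.1]
finger_gap: 16.7
5.8 [543.7 282.9 110.5] [1.51291176e+02 7.05974337e-03 8.54687004e+01] 17.068912247400192
5.85 [543.5 282.7 109.9] [1.51335997e+02 4.18788200e-02 8.54599407e+01] 16.767402719276046
```

View pics/w6.png

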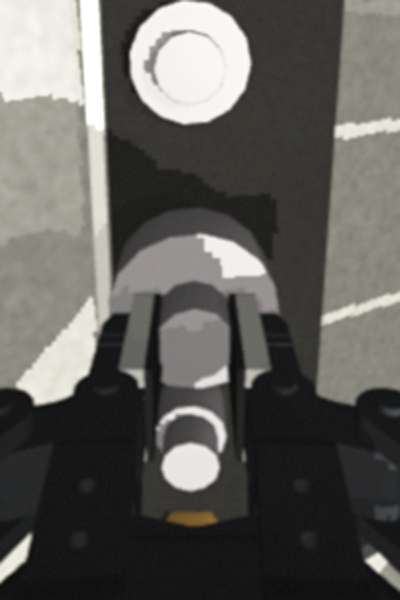

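View pics/s6.png

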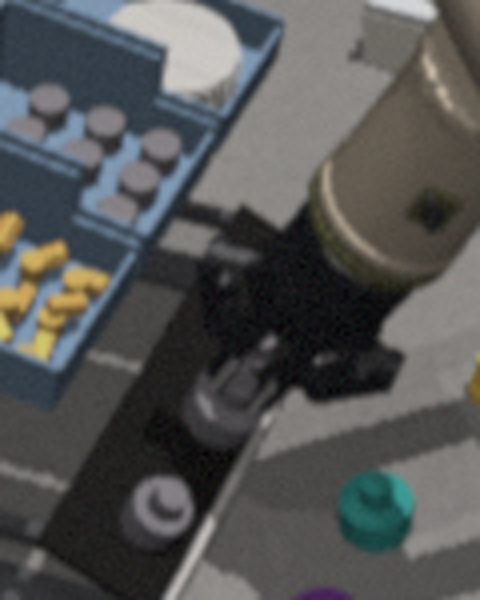

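```bash
python3 - <<'E'
from h import *
w=dict(np.load("w6.npz"))
T=R.from_euler('xyz',w["rot"],degrees=True)
def inplane(q,k):
    o,v=ray(w,q);o=T.inv().apply(o-w["tool"]);v=T.inv().apply(v);return o+v*(k-o[2])/v[2]
P=lambda x,y:(180+x/2,100+y/2)
for n,q in dict(tipL=P(150,293),tipR=P(238,293),tipLi=P(157,295),tipRi=P(231,295)).items(): print(n,inplane(q,0).round(1))
for k in(-15,-10,-5,0):print("boss",k,inplane(P(195,348),k).round(1),inplane(P(158,348),k).round(1),inplane(P(232,348),k).round(1))
print("body edges",inplane(P(110,310),6).round(1),inplane(P(280,310),6).round(1))
E
```

```text
tipL [ 8.9 -9.6  0. ]
tipR [ 8.9 13.2  0. ]
tipLi [ 8.4 -7.8  0. ]
tipRi [ 8.4 11.4  0. ]
boss -15 [  1.8   2.  -15. ] [  1.8  -6.8 -15. ] [  1.8  10.9 -15. ]
boss -10 [ -1.2   2.  -10. ] [ -1.2  -7.2 -10. ] [ -1.2  11.2 -10. ]
boss -5 [-4.3  2.  -5. ] [-4.3 -7.5 -5. ] [-4.3 11.6 -5. ]
boss 0 [-7.3  2.1  0. ] [-7.3 -7.8  0. ] [-7.3 11.9  0. ]
body edges [  0.9 -21.1   6. ] [ 0.9 25.2  6. ]
```

```bash
python3 - <<'E'
from h import *
from bench import *
s=sense();V=tgt([0,0,-1],[.149,.989,0])
t,r=rel(s,[505,286,180],V);print(t.round(1),r.round(4),np.degrees(np.linalg.norm(r)))
print(V.inv().apply(np.array([400,-150,190])-[505,286,185]).round(1))
E
```

```text
[  0.2  -0.3 -80. ] [ 0.5001 -0.0169  0.069 ] 28.94118877541985
[-446.8  -38.9   -5. ]
```

```bash
python3 -m creep '{"translation":[[0,0,-30],[0,0,-40],[0,0,-10],[0,0,0],[0,0,0],[0,0,0],[-20,-2,0],[-40,-4,0],[-45,-4,0],[-45,-4,0]],"rotation":[[0,0,0],[0,0,0],[0.125,-0.0042,0.0172],[0.125,-0.0042,0.0172],[0.125,-0.0042,0.0172],[0.125,-0.0042,0.0172],[0,0,0],[0,0,0],[0,0,0],[0,0,0]],"claw":[15,15,15,15,15,15,15,15,15,15]}' 60
python3 -m creep '{"translation":[[-45,-4,0],[-45,-4,0],[-45,-4,0],[-45,-4,0],[-45,-4,0],[-40,-4,0],[-20,0,0],[0,0,0],[0,0,0],[0,0,0]],"rotation":[[0,0,0],[0,0,0],[0,0,0],[0,0,0],[0,0,0],[0,0,0],[0,0,0],[0,0,0],[0,0,0],[0,0,0]],"claw":[15,15,15,15,15,15,15,15,15,15]}' 60
python3 look.py w7 wrist 0 0 560 420 1.4 1
```

```text
time: 6.85
tool_pos: [468.5, 138.0, 179.1]
tcp_rot: [-179.9, 0.0, 81.5]
ft_force: [0.9, -0.9, 0.1]
finger_gap: 16.7
time: 7.85
tool_pos: [403.1, -137.8, 179.9]
tcp_rot: [-180.0, -0.0, 81.5]
ft_force: [0.3, -0.5, -0.9]
finger_gap: 16.8
7.9 [ 403.1 -137.7  180. ] [-1.79982042e+02 -3.81912561e-02  8.15134092e+01] 17.11978485318431
```

View pics/w7.png

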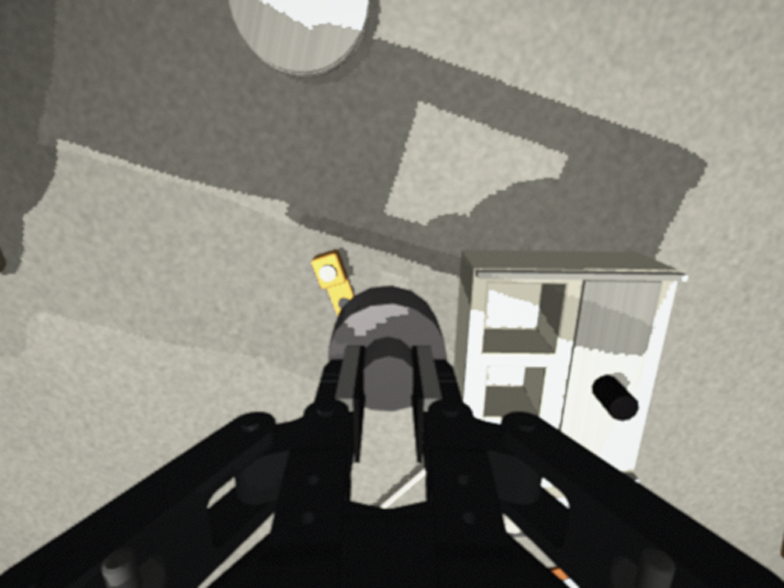

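The wrist view shows the large plug held between the fingers. The block is at the right: large pocket at about (522,317), medium at about (515,390), knob at about (615,397), all in 1.4x pixels.

```bash
python3 - <<'E'
from h import *
d=dict(np.load("w7.npz"));im=d["frame"][170:330,320:500,::-1]
cv2.imwrite("pics/w7a.png",(255*(cv2.resize(im,None,fx=4,fy=4,interpolation=cv2.INTER_CUBIC)/255.)**1.6).astype(np.uint8))
E
```

```text
(no output)
```

View pics/w7a.png

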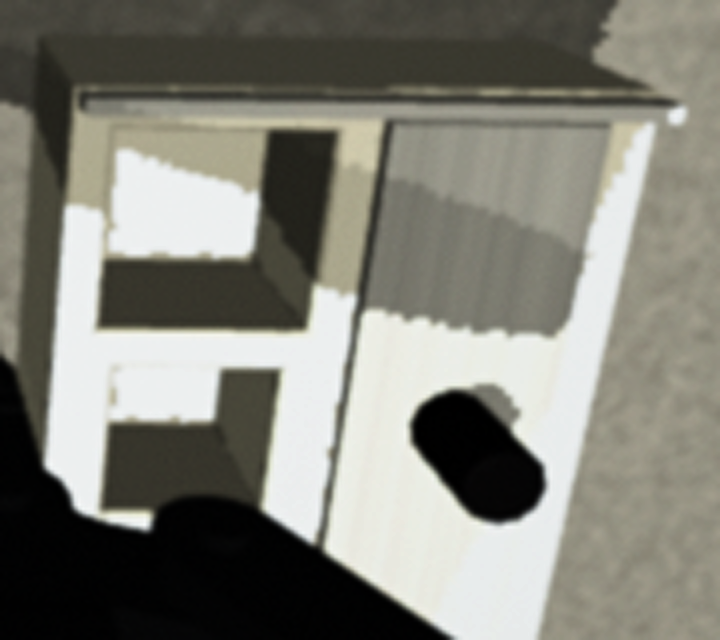

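```bash
python3 - <<'E'
from h import *
d=dict(np.load("w7.npz"));C=lambda x,y:(320+x/4,170+y/4)
T=R.from_euler('xyz',d["rot"],degrees=True);corr=T.apply([2,-1.9,0])
L=np.array([onz(d,C(*q),52) for q in((110,127),(342,130),(98,328),(308,330))])+corr
M=np.array([onz(d,C(*q),52) for q in((112,367),(280,368),(102,510),(262,507))])+corr
print(L.round(1),M.round(1),L.mean(0).round(1),M.mean(0).round(1))
k=[onz(d,C(505,482),85.5)+corr];print("knob",np.round(k,1))
v=L.mean(0)-M.mean(0);print(np.linalg.norm(v),np.degrees(np.arctan2(v[0],v[1])))
for a,b in((0,1),(2,3),(0,2),(1,3)):
    e=L[b]-L[a];print(np.linalg.norm(e).round(1),np.degrees(np.arctan2(e[1],e[0])).round(1))
print(corr)
E
```

```text
[[ 465.6 -153.5   52. ]
 [ 519.  -162.2   52. ]
 [ 458.7 -205.    52. ]
 [ 509.7 -213.1   52. ]] [[ 461.2 -216.2   52. ]
 [ 502.5 -222.6   52. ]
 [ 455.5 -257.3   52. ]
 [ 496.5 -262.5   52. ]] [ 488.2 -183.5   52. ] [ 478.9 -239.7   52. ]
knob [[ 540.6 -238.6   85.5]]
56.9739893009951 9.401773315715223
54.0 -9.3
51.6 -9.1
51.9 -97.7
51.7 -100.4
[-1.58403996e+00  2.25849810e+00  1.92863208e-03]
```

```bash
python3 - <<'E'
from h import *
from bench import *
s=sense();print(rel(s,[488.1,-184.3,95])[0].round(1))
E
```

```text
[-33.6  90.9  85. ]
```

```bash
python3 -m creep '{"translation":[[-15,30,0],[-15,40,20],[-3.6,20.9,45],[0,0,20],[0,0,0],[0,0,0]],"rotation":[[0,0,0],[0,0,0],[0,0,0],[0,0,0],[0,0,0],[0,0,0]],"claw":[15,15,15,15,15,15]}' 60
python3 look.py w8 wrist 180 130 400 420 2 1.3;  python3 look.py s8 side 240 120 370 220 5;python3 look.py c8 scene 170 210 300 330 4
```

```text
time: 8.5
tool_pos: [487.9, -184.4, 95.6]
tcp_rot: [-180.0, -0.0, 81.5]
ft_force: [0.3, 0.3, 0.3]
finger_gap: 16.9
8.55 [ 488.7 -185.    96.9] [1.79895804e+02 1.58889664e-02 8.15106621e+01] 16.949303600005546
8.6 [ 489.2 -185.4   97.6] [1.79809622e+02 4.51542675e-02 8.14980787e+01] 17.16106487436494
8.65 [ 489.3 -185.6   97.8] [1.79771041e+02 5.77739362e-02 8.14824963e+01] 17.20001005126477
```

View pics/w8.png

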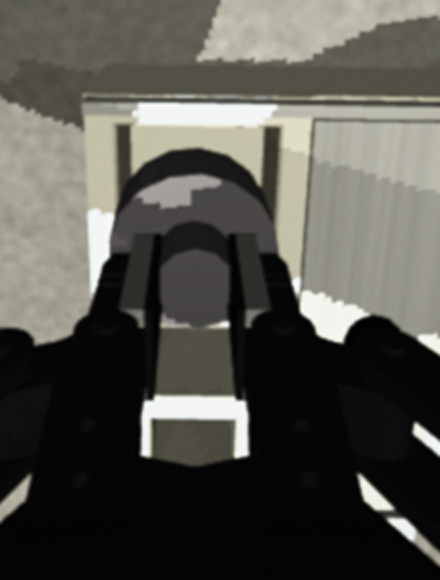

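View pics/s8.png

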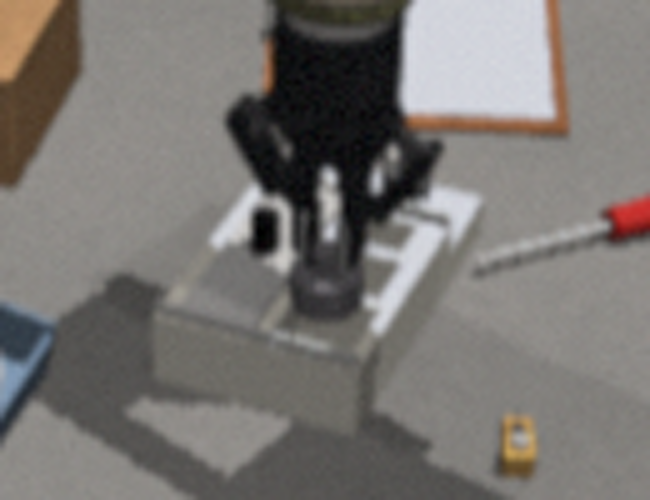

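```bash
python3 -m creep '{"translation":[[0,0,0],[0,0,0]],"rotation":[[0,0,0],[0,0,0]],"claw":[15,15]}' 60
python3 - <<'E'
from h import *
from bench import *
d=dict(np.load("w8.npz"));C=lambda x,y:(180+x/2,130+y/2)
T=R.from_euler('xyz',d["rot"],degrees=True);corr=T.apply([2,-1.9,0])
for q in((115,125),(282,126)):print((onz(d,C(*q),52)+corr).round(1))
o,v=ray(d,C(195,288))
for k in(-8,-10,-12):
    oo=T.inv().apply(o-d["tool"]);vv=T.inv().apply(v);print((oo+vv*(k-oo[2])/vv[2]+[2,-1.9,0]).round(1))
print(sense()["tool_pos"])
E
```

```text
time: 8.85
tool_pos: [488.6, -185.7, 96.8]
tcp_rot: [179.9, 0.0, 81.4]
ft_force: [0.6, -0.1, -0.7]
finger_gap: 16.6
[ 465.7 -153.7   52. ]
[ 518.2 -161.8   52. ]
[ 0.6 -1.9 -8. ]
[  1.8  -1.9 -10. ]
[  3.   -1.9 -12. ]
[ 488.58638794 -185.6521073    96.82315214]
```

```bash
python3 -m creep '{"translation":[[1,-0.5,15],[0,0,15],[0,0,8],[0,0,3.5],[0,0,0],[0,0,0]],"rotation":[[0,0,0],[0,0,0],[0,0,0],[0,0,0],[0,0,0],[0,0,0]],"claw":[15,15,15,15,15,15]}' 60
python3 look.py w9 wrist 180 130 400 420 2 1.3;  python3 look.py s9 side 240 120 370 220 5
```

```text
time: 9.45
tool_pos: [487.4, -184.2, 53.8]
tcp_rot: [-180.0, -0.0, 81.4]
ft_force: [-0.7, 0.4, -0.8]
finger_gap: 16.9
9.5 [ 487.6 -184.3   54. ] [ 1.79998037e+02 -1.26784126e-02  8.14439135e+01] 17.072019531086102
9.55 [ 487.7 -184.4   54.2] [ 1.79971973e+02 -3.56025596e-03  8.14438874e+01] 17.033138906366926
```

View pics/w9.png

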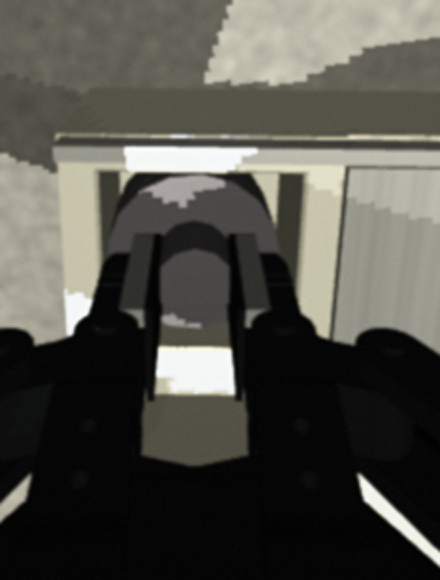

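View pics/s9.png

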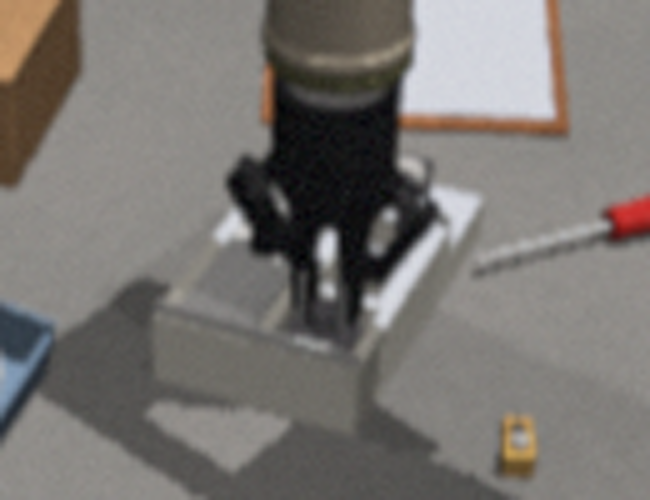

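```bash
python3 -m creep '{"translation":[[0,0,0],[0,0,0],[0,0,-5],[0,0,-20],[0,0,-30],[0,0,0]],"rotation":[[0,0,0],[0,0,0],[0,0,0],[0,0,0],[0,0,0],[0,0,0]],"claw":[30,30,30,30,30,30]}' 60
python3 look.py w10 wrist 180 130 400 420 2 1.3
```

```text
time: 10.15
tool_pos: [490.4, -185.7, 114.0]
tcp_rot: [179.6, 0.1, 81.4]
ft_force: [1.0, -0.2, 0.6]
finger_gap: 29.7
10.2 [ 489.6 -185.3  112.1] [1.79678309e+02 8.61293259e-02 8.14451568e+01] 29.92190261032486
```

View pics/w10.png

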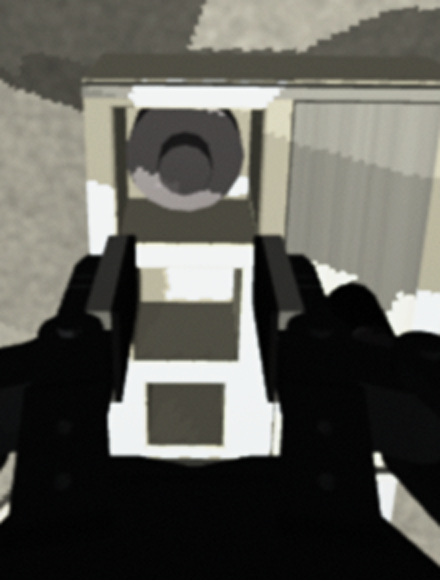

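The large plug sits flat in its pocket at (185,155). The medium pocket is at (187,312) and the small one at (186,414), both empty. I'll measure these two and return for the medium plug.

```bash
python3 - <<'E'
from h import *
from bench import *
d=dict(np.load("w10.npz"));C=lambda x,y:(180+x/2,130+y/2)
T=R.from_euler('xyz',d["rot"],degrees=True);corr=T.apply([2,-1.9,0])
S=np.array([onz(d,C(*q),52) for q in((147,384),(224,384),(146,444),(223,444))])+corr
print(S.round(1),S.mean(0).round(1))
s=sense();print(s["tool_pos"],s["tcp_rot"]);V=tgt([0,0,-1],[.149,.989,0])
# go: up 70 then to pre-pose above medium on tray
p=np.array([563,344.8,85])+rackR(-4.5).apply([2,-1.9,0])
print("medium boss top",p.round(1))
a=p+35*N; hi=a+80*N
t,_=rel(s,hi);print(t.round(1),np.linalg.norm(t)); print(hi.round(1),a.round(1))
t,r=rel(s,hi,rackR(-4.5));print(r.round(4))
E
```

```text
[[ 457.9 -269.2   52. ]
 [ 488.7 -273.9   52. ]
 [ 452.3 -299.    52. ]
 [ 484.2 -304.    52. ]] [ 470.8 -286.5   52. ]
[ 489.5830173  -185.28111898  112.06529656] [1.79678309e+02 8.61293259e-02 8.14451568e+01]
medium boss top [561.5 346.9  84.1]
[533.  -62.6 -74.1] 541.7369674699437
[506.6 351.2 185.1] [544.8 348.2 114.8]
[-0.4942  0.0194 -0.0688]
```

```bash
python3 -m creep '{"translation":[[20,-2,-30],[40,-5,-34],[43,-5,-1],[43,-5,-1],[43,-5,-1],[43,-5,-1],[43,-5,-1],[43,-5,-1],[43,-5,-1],[43,-5,-1]],"rotation":[[0,0,0],[0,0,0],[0,0,0],[0,0,0],[0,0,0],[0,0,0],[0,0,0],[0,0,0],[0,0,0],[0,0,0]],"claw":[45,45,45,45,45,45,45,45,45,45]}' 60
python3 -m creep '{"translation":[[43,-5,-1],[43,-5,-1],[43,-5,-1],[0,0,0],[0,0,0],[0,0,0],[0,0,0],[0,0,0],[0,0,0]],"rotation":[[0,0,0],[0,0,0],[0,0,0],[-0.1235,0.0049,-0.0172],[-0.1235,0.0049,-0.0172],[-0.1235,0.0049,-0.0172],[-0.1235,0.0049,-0.0172],[0,0,0],[0,0,0]],"claw":[45,45,45,45,45,45,45,45,45]}' 60
python3 - <<'E'
from h import *
from bench import *
s=sense();t,r=rel(s,np.array([561.5,346.9,84.1])+30*N,rackR(-4.5));print(s["tool_pos"],t.round(1),r.round(3))
E
```

```text
time: 11.2
tool_pos: [500.5, 221.8, 178.5]
tcp_rot: [-180.0, 0.0, 81.5]
ft_force: [0.6, -0.9, -1.0]
finger_gap: 44.9
time: 12.1
tool_pos: [504.3, 349.9, 181.3]
tcp_rot: [151.8, -0.1, 85.6]
ft_force: [0.4, 0.6, -0.2]
finger_gap: 44.9
[504.32262011 349.94432036 181.32761297] [ 1.3  4.4 82.7] [-0.009 -0.002  0.   ]
```

```bash
python3 -m creep '{"translation":[[1,3,30],[0,0,30],[0,0,20],[0,0,3],[0,0,0],[0,0,0]],"rotation":[[0,0,0],[0,0,0],[0,0,0],[0,0,0],[0,0,0],[0,0,0]],"claw":[45,45,45,45,45,45]}' 60
python3 look.py w11 wrist 180 100 380 400 2 1.4
```

```text
time: 12.7
tool_pos: [548.6, 348.2, 112.4]
tcp_rot: [151.6, -0.2, 85.4]
ft_force: [0.2, 0.4, -0.4]
finger_gap: 45.1
12.75 [548.4 348.4 112.6] [151.58046035  -0.23501939  85.48031643] 44.82196563705459
```

View pics/w11.png

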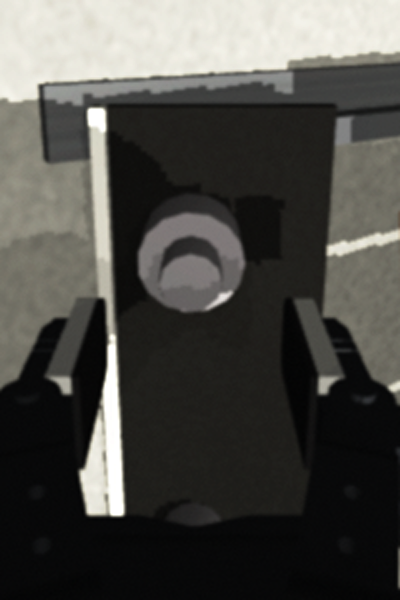

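```bash
cat >> h.py <<'E'
def boss(name,uv,z=85):
    from bench import sense
    w=dict(np.load(name+".npz"));T=R.from_euler('xyz',w["rot"],degrees=True)
    p=onz(w,uv,z)+T.apply([2,-1.9,0]);s=sense();t,r=rel(s,p-10*N,rackR(-4.5));print(p.round(1),t.round(1),r.round(3),s["tool_pos"])
E
python3 - <<'E'
from h import *
boss("w11",(180+190/2,100+283/2))
E
```

```text
[561.6 346.3  84.1] [-1.2 -1.8 41.4] [-0.004 -0.003 -0.002] [548.40845691 348.42505071 112.60398418]
```

```bash
python3 -m creep '{"translation":[[-1,-1.5,15],[0,0,15],[0,0,8],[0,0,2.5],[0,0,0],[0,0,0]],"rotation":[[0,0,0],[0,0,0],[0,0,0],[0,0,0],[0,0,0],[0,0,0]],"claw":[45,45,40,40,40,40]}' 60
python3 -m creep '{"translation":[[0,0,0],[0,0,0],[0,0,0],[0,0,0]],"rotation":[[0,0,0],[0,0,0],[0,0,0],[0,0,0]],"claw":[15,15,15,15]}' 60
python3 -m creep '{"translation":[[0,0,-5],[0,0,-25],[0,0,-35],[0,0,-30],[0,0,-5],[0,0,0]],"rotation":[[0,0,0],[0,0,0],[0,0,0],[0,0,0],[0,0,0],[0,0,0]],"claw":[15,15,15,15,15,15]}' 60
python3 look.py w12 wrist 180 130 380 400 2 1.2
```

```text
time: 13.35
tool_pos: [565.4, 345.7, 74.8]
tcp_rot: [151.6, -0.2, 85.5]
ft_force: [-0.3, 0.3, 0.4]
finger_gap: 39.9
time: 13.75
tool_pos: [565.5, 345.9, 75.1]
tcp_rot: [151.6, -0.2, 85.5]
ft_force: [-1.9, -0.3, 4.9]
finger_gap: 16.9
time: 14.35
tool_pos: [518.2, 349.6, 163.7]
tcp_rot: [151.6, -0.2, 85.5]
ft_force: [-0.1, 0.4, -0.5]
finger_gap: 17.1
14.4 [517.8 349.  162. ] [ 1.51662974e+02 -1.39646216e-01  8.55151088e+01] 16.86327674771205
```

View pics/w12.png

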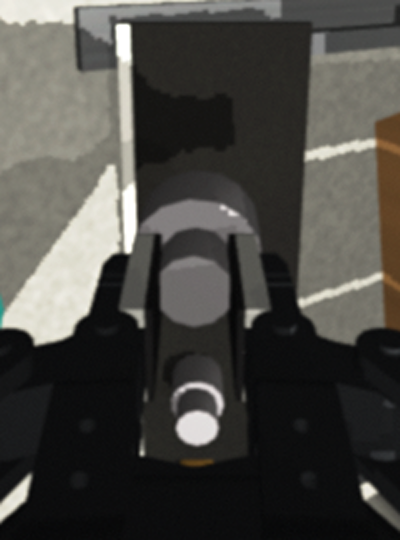

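```bash
python3 -m creep '{"translation":[[0,0,0],[0,0,0],[0,0,0],[0,0,0],[-25,2,0],[-45,4,0],[-47,4,0],[-47,4,0],[-47,4,0],[-47,4,0]],"rotation":[[0.125,-0.0042,0.0172],[0.125,-0.0042,0.0172],[0.125,-0.0042,0.0172],[0.125,-0.0042,0.0172],[0,0,0],[0,0,0],[0,0,0],[0,0,0],[0,0,0],[0,0,0]],"claw":[15,15,15,15,15,15,15,15,15,15]}' 60
python3 -m creep '{"translation":[[-47,4,0],[-47,4,0],[-47,4,0],[-47,4,0],[-47,4,0],[-47,4,5],[-35,3,15],[-14,2,10],[0,0,0],[0,0,0]],"rotation":[[0,0,0],[0,0,0],[0,0,0],[0,0,0],[0,0,0],[0,0,0],[0,0,0],[0,0,0],[0,0,0],[0,0,0]],"claw":[15,15,15,15,15,15,15,15,15,15]}' 60
python3 - <<'E'
from h import *
from bench import *
s=sense();t,r=rel(s,[478.7,-240.7,95],tgt([0,0,-1],[.149,.989,0]));print(s["tool_pos"],t.round(1),r.round(3))
E
```

```text
time: 15.4
tool_pos: [500.2, 88.2, 159.1]
tcp_rot: [-179.5, -0.1, 81.4]
ft_force: [0.9, -0.5, -0.5]
finger_gap: 17.1
time: 16.4
tool_pos: [480.2, -240.1, 128.8]
tcp_rot: [-179.5, -0.3, 81.4]
ft_force: [0.2, -0.6, -1.6]
finger_gap: 16.7
[ 480.21476651 -240.11084929  128.83483985] [-1.  -1.1 33.8] [-0.009 -0.004  0.   ]
```

```bash
python3 -m creep '{"translation":[[-1,-1,12],[0,0,15],[0,0,5],[0,0,0],[0,0,0]],"rotation":[[-0.009,-0.004,0],[0,0,0],[0,0,0],[0,0,0],[0,0,0]],"claw":[15,15,15,15,15]}' 60
python3 look.py w13 wrist 180 130 400 420 2 1.3
python3 - <<'E'
from h import *
from bench import *
s=sense();t,r=rel(s,[478.7,-240.7,54],tgt([0,0,-1],[.149,.989,0]));print(s["tool_pos"],t.round(1),r.round(3))
E
```

```text
time: 16.9
tool_pos: [480.1, -241.4, 98.6]
tcp_rot: [179.8, 0.1, 81.5]
ft_force: [-0.1, 0.1, -0.2]
finger_gap: 17.6
16.95 [ 480.3 -241.7   98.9] [1.79787891e+02 8.77603462e-02 8.15133116e+01] 16.812640991824303
[ 480.26630485 -241.69571511   98.92307664] [ 0.8 -1.9 44.9] [0.004 0.002 0.001]
```

View pics/w13.png

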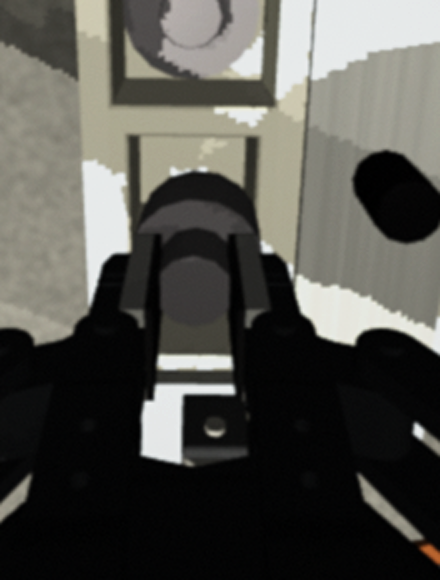

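```bash
python3 -m creep '{"translation":[[0.8,-1.5,15],[0,0,15],[0,0,7],[0,0,3],[0,0,0],[0,0,0]],"rotation":[[0,0,0],[0,0,0],[0,0,0],[0,0,0],[0,0,0],[0,0,0]],"claw":[15,15,15,15,15,15]}' 60
python3 - <<'E'
from h import *
from bench import *
d=dict(np.load("w13.npz"));C=lambda x,y:(180+x/2,130+y/2)
T=R.from_euler('xyz',d["rot"],degrees=True);corr=T.apply([2,-1.9,0])
a=np.array([onz(d,C(*q),52)+corr for q in((127,135),(260,135))]);print(a.round(1),(a.mean(0)-21*np.array([.16,.987,0])).round(1))
E
python3 look.py w14 wrist 180 130 400 420 2 1.3
```

```text
time: 17.55
tool_pos: [478.8, -241.0, 58.6]
tcp_rot: [179.8, 0.1, 81.5]
ft_force: [0.6, 0.4, 0.7]
finger_gap: 16.8
[[ 460.8 -215.5   52. ]
 [ 503.4 -221.8   52. ]] [ 478.7 -239.4   52. ]
17.6 [ 479.  -241.2   58.9] [1.79773559e+02 9.45391927e-02 8.14803308e+01] 17.146386642714447
```

View pics/w14.png

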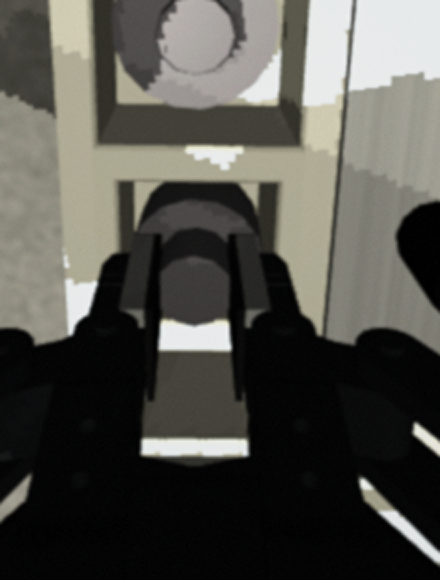

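```bash
python3 -m creep '{"translation":[[0.5,0,4.5],[0,0,0],[0,0,0],[0,0,0],[0,0,-5],[0,0,-20],[0,0,-30],[0,0,0]],"rotation":[[0,0,0],[0,0,0],[0,0,0],[0,0,0],[0,0,0],[0,0,0],[0,0,0],[0,0,0]],"claw":[15,15,30,30,30,30,30,30]}' 60
python3 look.py w15 wrist 180 130 400 420 2 1.3
```

```text
time: 18.4
tool_pos: [481.3, -242.0, 114.1]
tcp_rot: [179.4, 0.3, 81.5]
ft_force: [1.0, -0.8, 0.9]
finger_gap: 29.8
18.45 [ 480.4 -241.5  112.1] [179.52225527   0.20373647  81.48117902] 30.22265835597966
```

View pics/w15.png

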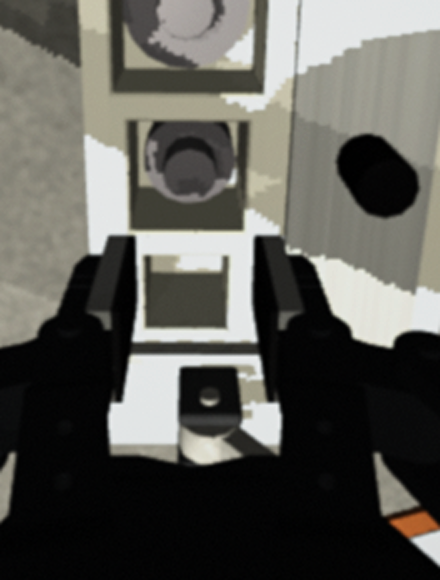

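```bash
python3 - <<'E'
from h import *
from bench import *
s=sense();print(s["tool_pos"],s["tcp_rot"])
p=np.array([552.9,210,85])+rackR(-4.5).apply([2,-1.9,0]);hi=p+115*N
t,r=rel(s,hi,rackR(-4.5));print(p.round(1),hi.round(1),t.round(1),r.round(4))
E
```

```text
[ 480.43027778 -241.48113128  112.06509992] [179.52225527   0.20373647  81.48117902]
[551.4 212.1  84.1] [496.5 216.4 185.1] [455.  -51.3 -75. ] [-0.4916  0.0213 -0.0677]
```

The medium plug sits flat in its pocket at (190,165). Next is the small plug.

```bash
python3 -m creep '{"translation":[[20,-2,-30],[40,-5,-35],[44,-5,-1],[44,-5,-1],[44,-5,-1],[44,-5,-1],[44,-5,-1],[44,-5,-1],[44,-5,-1],[44,-5,-1]],"rotation":[[0,0,0],[0,0,0],[0,0,0],[0,0,0],[0,0,0],[0,0,0],[0,0,0],[0,0,0],[0,0,0],[0,0,0]],"claw":[45,45,45,45,45,45,45,45,45,45]}' 60
python3 -m creep '{"translation":[[44,-5,-1],[0,0,0],[0,0,0],[0,0,0],[0,0,0],[0,0,0],[0,0,0]],"rotation":[[0,0,0],[-0.1235,0.0049,-0.0172],[-0.1235,0.0049,-0.0172],[-0.1235,0.0049,-0.0172],[-0.1235,0.0049,-0.0172],[0,0,0],[0,0,0]],"claw":[45,45,45,45,45,45,45]}' 60
python3 - <<'E'
from h import *
from bench import *
s=sense();t,r=rel(s,np.array([551.4,212.1,84.1])+30*N,rackR(-4.5));print(s["tool_pos"],t.round(1),r.round(3))
E
```

```text
time: 19.45
tool_pos: [492.1, 173.4, 178.3]
tcp_rot: [179.9, 0.1, 81.5]
ft_force: [0.8, -0.7, 0.9]
finger_gap: 45.0
time: 20.15
tool_pos: [493.5, 216.2, 179.4]
tcp_rot: [151.7, -0.0, 85.6]
ft_force: [0.7, 0.6, 1.6]
finger_gap: 45.1
[493.47804226 216.15543786 179.44404987] [ 0.4  5.7 81.5] [-0.006 -0.001  0.001]
```

```bash
python3 -m creep '{"translation":[[0.5,4,30],[0,0,30],[0,0,20],[0,0,1.5],[0,0,0],[0,0,0]],"rotation":[[0,0,0],[0,0,0],[0,0,0],[0,0,0],[0,0,0],[0,0,0]],"claw":[45,45,45,45,45,45]}' 60
python3 look.py w16 wrist 180 100 380 400 2 1.4
```

```text
time: 20.75
tool_pos: [537.9, 213.5, 112.1]
tcp_rot: [151.4, -0.1, 85.5]
ft_force: [0.8, 0.1, 0.4]
finger_gap: 44.8
20.8 [537.8 213.6 112.2] [ 1.51406400e+02 -1.07741282e-01  8.55145352e+01] 44.71924122923926
```

View pics/w16.png

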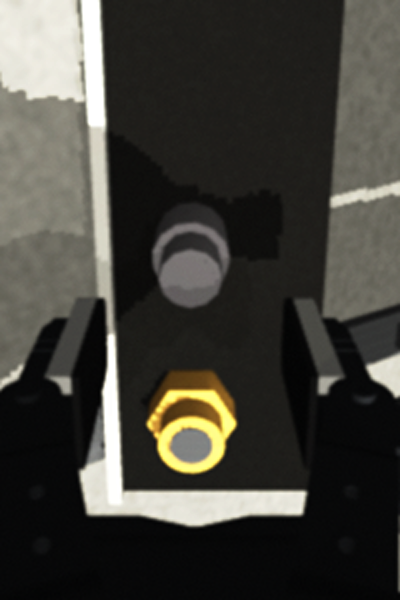

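```bash
python3 - <<'E'
from h import *
boss("w16",(180+190/2,100+279/2))
E
```

```text
[551.  213.   84.1] [ 0.4 -1.8 41. ] [-0.001 -0.002 -0.001] [537.77632848 213.61039241 112.19386674]
```

```bash
python3 -m creep '{"translation":[[0.4,-1.5,15],[0,0,15],[0,0,8],[0,0,2],[0,0,0],[0,0,0]],"rotation":[[0,0,0],[0,0,0],[0,0,0],[0,0,0],[0,0,0],[0,0,0]],"claw":[45,45,40,40,40,40]}' 60
python3 -m creep '{"translation":[[0,0,0],[0,0,0],[0,0,0],[0,0,0]],"rotation":[[0,0,0],[0,0,0],[0,0,0],[0,0,0]],"claw":[15,15,15,15]}' 60
python3 -m creep '{"translation":[[0,0,-5],[0,0,-25],[0,0,-35],[0,0,-30],[0,0,-5],[0,0,0]],"rotation":[[0,0,0],[0,0,0],[0,0,0],[0,0,0],[0,0,0],[0,0,0]],"claw":[15,15,15,15,15,15]}' 60
python3 look.py w17 wrist 180 130 380 400 2 1.2
```

```text
time: 21.4
tool_pos: [554.7, 212.5, 75.2]
tcp_rot: [151.4, -0.1, 85.5]
ft_force: [0.6, -0.6, 0.4]
finger_gap: 40.0
time: 21.8
tool_pos: [554.7, 212.5, 75.1]
tcp_rot: [151.5, -0.1, 85.5]
ft_force: [-4.3, -0.1, 5.9]
finger_gap: 17.2
time: 22.4
tool_pos: [507.2, 216.4, 163.6]
tcp_rot: [151.4, -0.1, 85.6]
ft_force: [0.5, 0.0, -0.0]
finger_gap: 17.0
22.45 [506.8 215.9 162. ] [ 1.51486572e+02 -4.59461201e-02  8.55529059e+01] 17.00347264104487
```

View pics/w17.png

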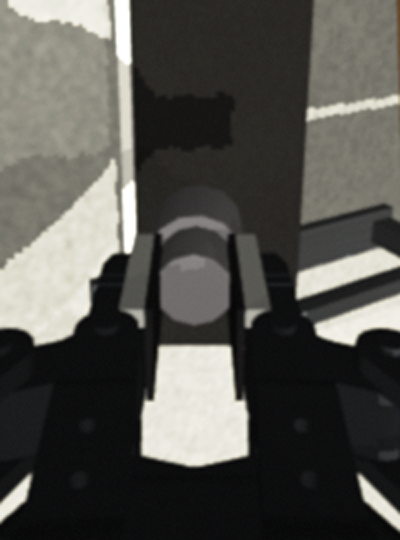

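```bash
python3 - <<'E'
from h import *
from bench import *
s=sense();V=tgt([0,0,-1],[.149,.989,0]);t,r=rel(s,s["tool_pos"],V);print(s["tool_pos"],r.round(4),V.inv().apply(np.array([471,-287.3,135])-s["tool_pos"]).round(1))
E
```

```text
[506.79105062 215.90587679 161.97257558] [ 0.4974 -0.0187  0.0702] [-502.9   39.6   27. ]
```

```bash
python3 -m creep '{"translation":[[0,0,0],[0,0,0],[0,0,0],[0,0,0],[-25,2,0],[-45,4,0],[-47,3.8,0],[-47,3.8,0],[-47,3.8,0],[-47,3.8,0]],"rotation":[[0.1245,-0.0047,0.0175],[0.1245,-0.0047,0.0175],[0.1245,-0.0047,0.0175],[0.1245,-0.0047,0.0175],[0,0,0],[0,0,0],[0,0,0],[0,0,0],[0,0,0],[0,0,0]],"claw":[15,15,15,15,15,15,15,15,15,15]}' 60
python3 -m creep '{"translation":[[-47,3.8,0],[-47,3.8,0],[-47,3.8,0],[-47,3.8,2],[-40,3,10],[-17,0.6,15],[0,0,0],[0,0,0],[0,0,0]],"rotation":[[0,0,0],[0,0,0],[0,0,0],[0,0,0],[0,0,0],[0,0,0],[0,0,0],[0,0,0],[0,0,0]],"claw":[15,15,15,15,15,15,15,15,15]}' 60
python3 - <<'E'
from h import *
from bench import *
s=sense();t,r=rel(s,[471,-287.3,95],tgt([0,0,-1],[.149,.989,0]));print(s["tool_pos"],t.round(1),r.round(3))
E
```

```text
time: 23.45
tool_pos: [488.1, -44.4, 160.0]
tcp_rot: [-179.8, 0.0, 81.4]
ft_force: [1.5, 0.5, 0.5]
finger_gap: 16.6
time: 24.35
tool_pos: [471.4, -286.6, 134.8]
tcp_rot: [-179.9, -0.0, 81.5]
ft_force: [-0.5, -0.4, -0.5]
finger_gap: 17.2
[ 471.38263509 -286.61571075  134.80797427] [-0.8 -0.2 39.8] [-0.002 -0.     0.   ]
```

```bash
python3 -m creep '{"translation":[[-0.5,-0.5,15],[0,0,15],[0,0,5],[0,0,0],[0,0,0]],"rotation":[[0,0,0],[0,0,0],[0,0,0],[0,0,0],[0,0,0]],"claw":[15,15,15,15,15]}' 60
python3 look.py w18 wrist 180 130 400 420 2 1.3
python3 - <<'E'
from h import *
from bench import *
s=sense();t,r=rel(s,[471,-287.3,54],tgt([0,0,-1],[.149,.989,0]));print(s["tool_pos"],t.round(1),r.round(3))
E
```

```text
time: 24.85
tool_pos: [470.8, -287.7, 100.2]
tcp_rot: [-179.9, 0.0, 81.4]
ft_force: [0.7, 0.2, 0.1]
finger_gap: 16.9
24.9 [ 471.1 -288.   100.7] [-1.79977610e+02  3.74693948e-02  8.14404708e+01] 17.17274957073165
[ 471.07759214 -287.95152688  100.70466782] [ 0.7 -0.2 46.7] [-0.     0.001  0.   ]
```

View pics/w18.png

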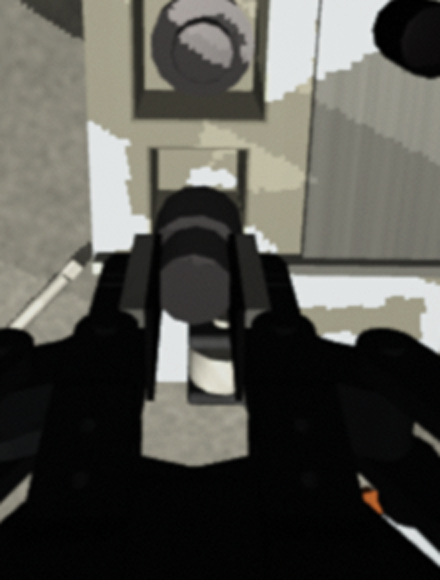

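```bash
python3 - <<'E'
from h import *
d=dict(np.load("w18.npz"));C=lambda x,y:(180+x/2,130+y/2)
T=R.from_euler('xyz',d["rot"],degrees=True);corr=T.apply([2,-1.9,0])
a=np.array([onz(d,C(*q),52)+corr for q in((150,148),(247,148))]);print(a.round(1),(a.mean(0)-16*np.array([.16,.987,0])).round(1))
E
python3 -m creep '{"translation":[[0.8,-0.2,15],[0,0,15],[0,0,10],[0,0,2],[0,0,0],[0,0,0]],"rotation":[[0,0,0],[0,0,0],[0,0,0],[0,0,0],[0,0,0],[0,0,0]],"claw":[15,15,15,15,15,15]}' 60
python3 look.py w19 wrist 180 130 400 420 2 1.3
```

```text
[[ 457.7 -267.7   52. ]
 [ 489.3 -272.4   52. ]] [ 471.  -285.8   52. ]
time: 25.5
tool_pos: [470.9, -287.3, 58.6]
tcp_rot: [-180.0, 0.0, 81.4]
ft_force: [-0.2, 0.3, -0.7]
finger_gap: 17.0
25.55 [ 471.1 -287.4   59. ] [1.79994857e+02 5.36761252e-02 8.14287142e+01] 16.88360547967406
```

View pics/w19.png

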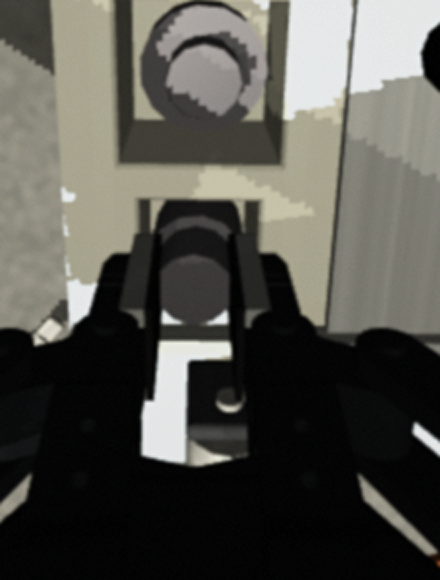

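```bash
python3 -m creep '{"translation":[[0.6,0,4.5],[0,0,0],[0,0,0],[0,0,0],[0,0,-5],[0,0,-20],[0,0,-30],[0,0,0]],"rotation":[[0,0,0],[0,0,0],[0,0,0],[0,0,0],[0,0,0],[0,0,0],[0,0,0],[0,0,0]],"claw":[15,15,30,30,30,30,30,30]}' 60
python3 look.py w20 wrist 180 90 400 380 2 1.2; python3 look.py s20 side 240 120 370 220 5; python3 look.py c20 scene 170 210 300 330 4
```

```text
time: 26.35
tool_pos: [473.5, -288.4, 114.1]
tcp_rot: [179.7, 0.2, 81.4]
ft_force: [-0.2, 0.3, 0.6]
finger_gap: 30.1
26.4 [ 472.6 -287.8  112.1] [1.79764643e+02 1.76082487e-01 8.14316276e+01] 30.29574426272923
26.45 [ 471.6 -287.1  110.3] [1.79908982e+02 9.93792675e-02 8.14310714e+01] 30.3773225509526
26.5 [ 470.9 -286.5  109.1] [-1.79981416e+02  3.62497936e-02  8.14314316e+01] 30.075614470844496
```

View pics/w20.png

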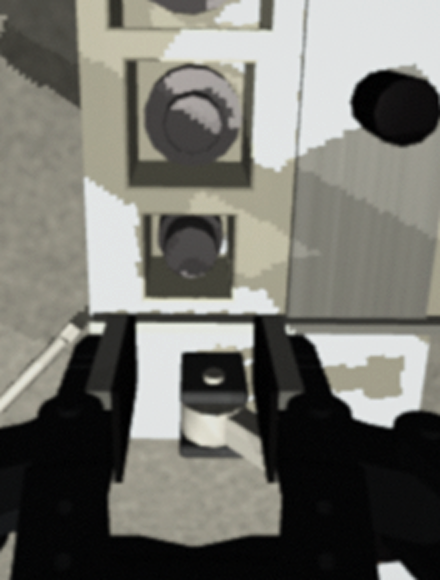

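View pics/s20.png

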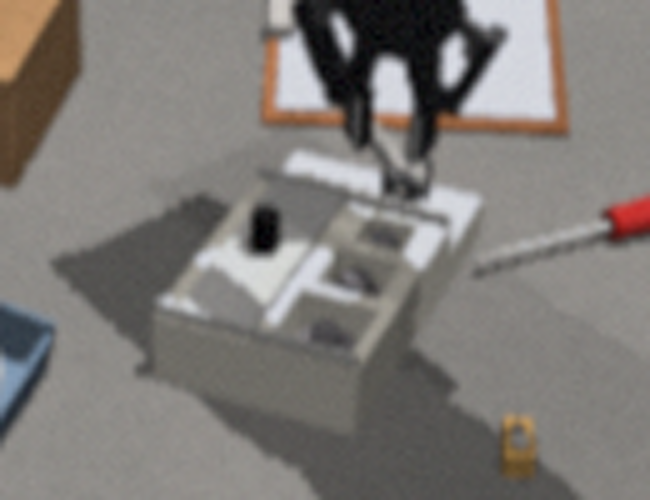

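```bash
python3 - <<'E'
from h import *
from bench import *
s=sense();V=tgt([0,0,-1],[.149,.989,0]);print(s["tool_pos"],[v.round(3) for v in rel(s,[541,-239.5,115],tgt([0,0,-1],[.16,.987,0]))])
E
```

```text
[ 470.93118948 -286.51923204  109.05292298] [array([56.93 , 62.279, -6.003]), array([-0.   ,  0.001,  0.011])]
```

All three plugs are seated flat: medium at (190,120), small at (190,247), and the large one visible in the side view. Now the gate knob.

```bash
python3 -m creep '{"translation":[[10,10,-15],[25,25,-10],[20,22,0],[2,5,0],[0,0,0],[0,0,0]],"rotation":[[0,0,0.011],[0,0,0],[0,0,0],[0,0,0],[0,0,0],[0,0,0]],"claw":[45,50,50,50,50,50]}' 60
python3 look.py w21 wrist 180 130 400 420 2 1
python3 - <<'E'
from h import *
from bench import *
s=sense();V=tgt([0,0,-1],[.149,.989,0]);print(s["tool_pos"],[v.round(3) for v in rel(s,[541.5,-239.6,64],tgt([0,0,-1],[.16,.987,0]))])
E
```

```text
time: 27.1
tool_pos: [539.9, -240.0, 132.5]
tcp_rot: [-179.8, 0.0, 80.8]
ft_force: [-0.4, 0.4, 0.7]
finger_gap: 49.9
27.15 [ 539.8 -240.3  132.7] [-1.79832293e+02  3.15992051e-03  8.07679497e+01] 49.86089385831837
[ 539.80217858 -240.26905076  132.72103962] [array([ 0.937,  1.77 , 68.716]), array([-0.003,  0.   , -0.   ])]
```

View pics/w21.png

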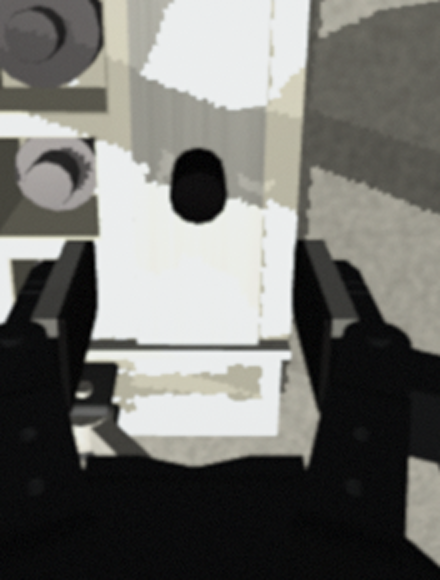

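```bash
python3 - <<'E'
from h import *
from bench import *
d=dict(np.load("w21.npz"));T=R.from_euler('xyz',d["rot"],degrees=True)
print((onz(d,(279,228),85.5)+T.apply([2,-1.9,0])).round(1))
E
python3 -m creep '{"translation":[[0.9,1.5,20],[0,0,25],[0,0,15],[0,0,6],[0,0,0],[0,0,0]],"rotation":[[0,0,0],[0,0,0],[0,0,0],[0,0,0],[0,0,0],[0,0,0]],"claw":[50,50,50,50,50,50]}' 40
python3 look.py w22 wrist 180 130 400 420 2 1
```

```text
[ 539.9 -238.8   85.5]
time: 27.75
tool_pos: [543.0, -239.8, 68.7]
tcp_rot: [180.0, 0.0, 80.8]
ft_force: [0.8, 0.1, 1.2]
finger_gap: 49.9
27.8 [ 543.4 -239.9   69.1] [1.79945415e+02 6.21027494e-02 8.07933272e+01] 50.160381979148475
```

View pics/w22.png

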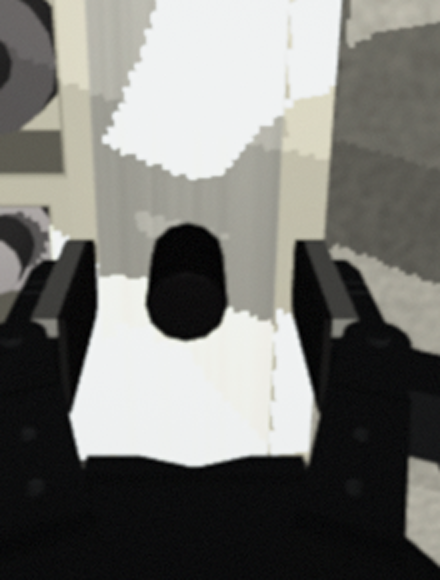

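```bash
python3 -m creep '{"translation":[[0,-2.5,3],[0,0,0],[0,0,0],[0,0,0],[0,0,0],[0,0,0]],"rotation":[[0,0,0],[0,0,0],[0,0,0],[0,0,0],[0,0,0],[0,0,0]],"claw":[50,15,15,15,15,15]}' 40
python3 -m creep '{"translation":[[0,-4,0],[0,-8,0],[0,-10,0],[0,-10,0],[0,-10,0],[0,-10,0],[0,-6,0],[0,0,0],[0,0,0]],"rotation":[[0,0,0],[0,0,0],[0,0,0],[0,0,0],[0,0,0],[0,0,0],[0,0,0],[0,0,0],[0,0,0]],"claw":[15,15,15,15,15,15,15,15,15]}' 40
python3 look.py w23 wrist 120 60 460 420 1.6 1.2;python3 look.py s23 side 240 120 370 220 5
```

```text
time: 28.4
tool_pos: [540.4, -239.0, 65.3]
tcp_rot: [-180.0, 0.0, 80.8]
ft_force: [-0.7, 1.2, 4.7]
finger_gap: 18.4
time: 29.3
tool_pos: [481.8, -229.5, 65.2]
tcp_rot: [-179.9, 0.0, 80.8]
ft_force: [-1.2, 2.8, 7.5]
finger_gap: 18.2
29.35 [ 481.9 -229.5   65.2] [-1.79920943e+02  1.61622968e-02  8.07865093e+01] 17.85302963467854
29.4 [ 481.9 -229.5   65.2] [-1.79922627e+02  1.68731006e-02  8.07893891e+01] 18.50690568420064
```

View pics/w23.png

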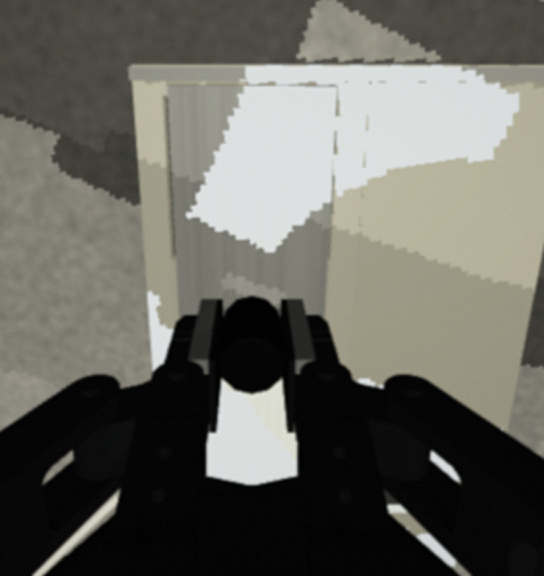

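View pics/s23.png

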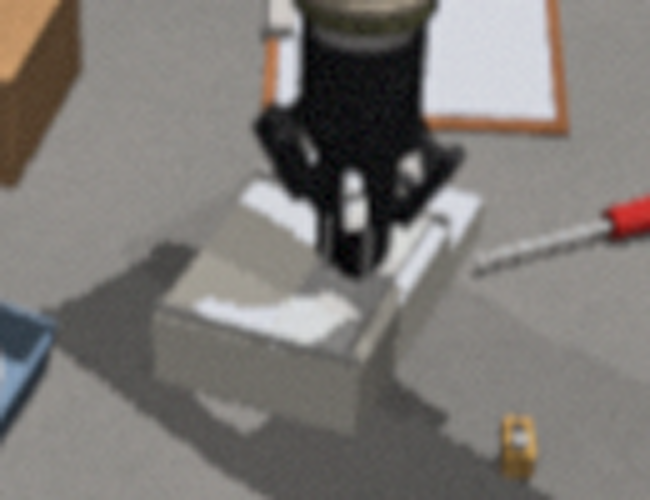

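```bash
python3 -m creep '{"translation":[[0,-1,0],[0,-1,0],[0,-1,0],[0,0,0]],"rotation":[[0,0,0],[0,0,0],[0,0,0],[0,0,0]],"claw":[15,15,15,15]}' 40
python3 -m creep '{"translation":[[0,-1.5,0],[0,0,0]],"rotation":[[0,0,0],[0,0,0]],"claw":[15,15]}' 40
python3 -m creep '{"translation":[[0,-1.5,0],[0,0,0]],"rotation":[[0,0,0],[0,0,0]],"claw":[15,15]}' 40
```

```text
time: 29.8
tool_pos: [481.3, -229.4, 65.3]
tcp_rot: [179.8, 0.0, 80.8]
ft_force: [12.3, -1.4, -3.1]
finger_gap: 18.5
time: 30.0
tool_pos: [481.2, -229.4, 65.3]
tcp_rot: [179.6, 0.1, 80.8]
ft_force: [21.0, -1.8, -10.0]
finger_gap: 18.2
time: 30.2
tool_pos: [481.1, -229.4, 65.4]
tcp_rot: [179.4, 0.1, 80.8]
ft_force: [28.9, -3.9, -16.7]
finger_gap: 18.3
```

```bash
python3 -m creep '{"translation":[[0,4,0],[0,0,0],[0,0,0],[0,0,0],[0,0,-15],[0,0,-30],[0,0,-30],[0,0,-10],[0,0,0]],"rotation":[[0,0,0],[0,0,0],[0,0,0],[0,0,0],[0,0,0],[0,0,0],[0,0,0],[0,0,0],[0,0,0]],"claw":[15,35,35,35,35,35,35,35,35]}' 40
python3 look.py w24 wrist 120 60 460 420 1.6 1.2;python3 look.py s24 side 240 120 370 220 5;python3 look.py c24 scene 170 210 300 330 4
```

```text
time: 31.1
tool_pos: [482.3, -230.2, 152.6]
tcp_rot: [179.8, 0.1, 80.8]
ft_force: [0.5, -0.6, -0.7]
finger_gap: 35.1
31.15 [ 481.3 -229.6  150.6] [1.79960637e+02 5.98053972e-02 8.07946457e+01] 34.78074100019635
31.2 [ 480.6 -229.2  149.2] [-1.79908924e+02  1.07964866e-02  8.07995439e+01] 34.91873112860745
31.25 [ 480.1 -228.9  148.4] [-1.79829600e+02 -2.17738662e-02  8.07965434e+01] 35.158743842949676
```

View pics/w24.png

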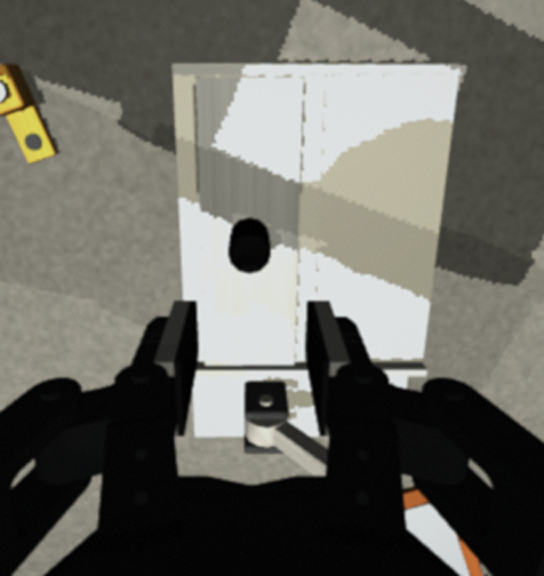

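View pics/s24.png

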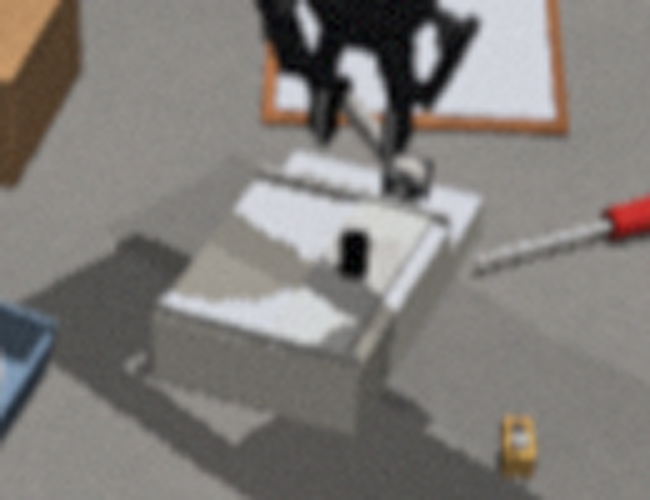

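The gate is shut, with the plate over all three pockets and the knob at (250,245). Next is the lever, pushed from behind with closed fingers.

```bash
python3 -m creep '{"translation":[[-15,15,0],[-40,35,0],[-40,35,0],[-25,20,0],[-3,3,0],[0,0,0],[0,0,0]],"rotation":[[0,0,0],[0,0,0],[0,0,0],[0,0,0],[0,0,0],[0,0,0],[0,0,0]],"claw":[0,0,0,0,0,0,0]}' 40
python3 look.py w25 wrist 60 60 500 420 1.5 1.2;python3 look.py s25 side 240 90 370 220 4
python3 - <<'E'
from h import *
from bench import *
s=sense();print(s["tool_pos"],[v.round(3) for v in rel(s,[566.8,-367.4,92],tgt([0,0,-1],[.16,.987,0]))])
d=dict(np.load("w24.npz"));T=R.from_euler('xyz',d["rot"],degrees=True)
print("knob",(onz(d,(120+250/1.6,60+252/1.6),85.5)+T.apply([2,-1.9,0])).round(1))
E
```

```text
time: 31.95
tool_pos: [563.7, -361.4, 148.3]
tcp_rot: [-179.8, -0.1, 80.8]
ft_force: [-0.4, 1.2, -0.3]
finger_gap: 0.2
32.0 [ 563.9 -361.3  148.9] [-1.79854395e+02 -3.88100031e-02  8.08358086e+01] -0.1806841664211893
32.05 [ 564.1 -361.4  149.4] [-1.79898482e+02 -1.51273468e-02  8.08482447e+01] 0.018725316190237023
[ 564.14047964 -361.37182332  149.39502662] [array([-5.544,  3.686, 57.387]), array([-0.002, -0.   ,  0.001])]
knob [ 480.8 -229.    85.5]
```

View pics/w25.png

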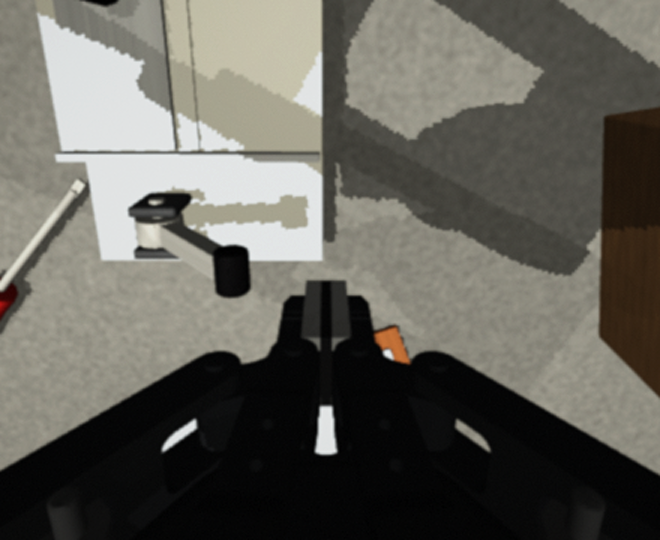

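View pics/s25.png

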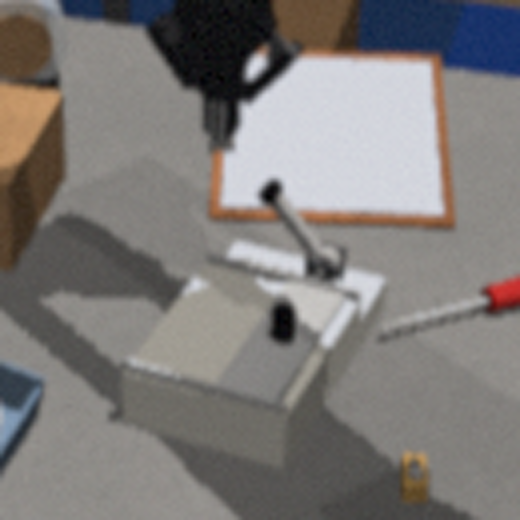

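```bash
python3 - <<'E'
from h import *
d=dict(np.load("w25.npz"));T=R.from_euler('xyz',d["rot"],degrees=True)
print((onz(d,(60+232/1.5,60+271/1.5),105)+T.apply([2,-1.9,0])).round(1))
E
python3 -m creep '{"translation":[[-4.5,3,20],[0,0,25],[0,0,10],[0,0,2],[0,0,0],[0,-5,0],[0,-10,0],[0,-10,0],[0,0,0],[0,0,0]],"rotation":[[0,0,0],[0,0,0],[0,0,0],[0,0,0],[0,0,0],[0,0,0],[0,0,0],[0,0,0],[0,0,0],[0,0,0]],"claw":[0,0,0,0,0,0,0,0,0,0]}' 40
python3 look.py s26 side 240 90 370 220 4;python3 look.py w26 wrist 60 60 500 420 1.5 1.2
```

```text
[ 520.1 -360.8  105. ]
time: 33.05
tool_pos: [542.1, -364.0, 93.9]
tcp_rot: [180.0, 0.1, 80.8]
ft_force: [1.1, -0.7, 1.6]
finger_gap: 0.6
33.1 [ 542.1 -363.9   93.5] [1.79994064e+02 5.80851350e-02 8.07838521e+01] -0.15214195239917402
33.15 [ 542.1 -363.9   93.3] [-1.79987467e+02  4.87205249e-02  8.07876149e+01] -0.08862425870997011
```

View pics/s26.png

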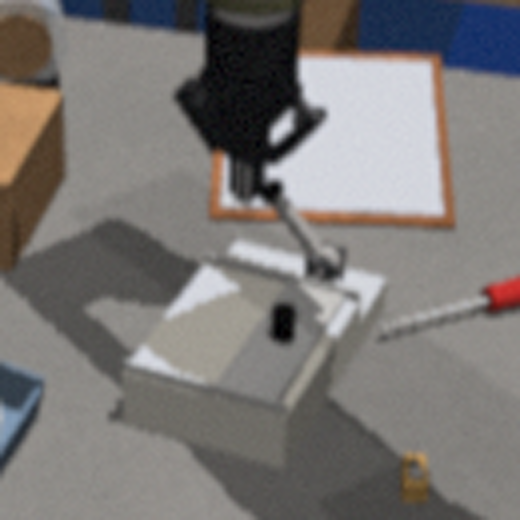

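View pics/w26.png

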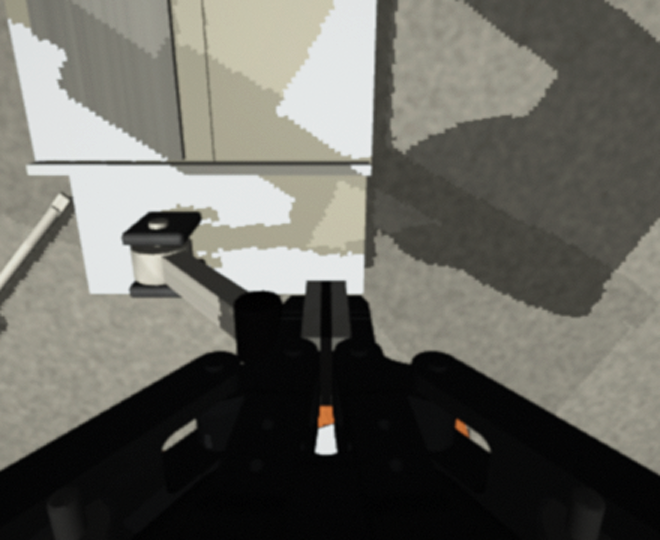

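```bash
python3 -m creep '{"translation":[[0,-5,0],[0,-8,0],[0,-8,0],[0,-8,0],[0,-8,0],[0,-8,0]],"rotation":[[0,0,0],[0,0,0],[0,0,0],[0,0,0],[0,0,0],[0,0,0]],"claw":[0,0,0,0,0,0]}' 40
python3 -m creep '{"translation":[[0,-8,0],[0,-8,0],[0,-8,0],[0,-8,0]],"rotation":[[0,0,0],[0,0,0],[0,0,0],[0,0,0]],"claw":[0,0,0,0]}' 40
python3 look.py s27 side 240 90 370 220 4
```

```text
time: 33.75
tool_pos: [496.6, -356.0, 92.2]
tcp_rot: [-179.9, -0.0, 80.8]
ft_force: [1.5, -0.6, 1.0]
finger_gap: -0.4
time: 34.15
tool_pos: [465.3, -351.1, 92.6]
tcp_rot: [-179.9, 0.0, 80.8]
ft_force: [1.9, 0.4, -0.5]
finger_gap: 0.3
34.2 [ 464.4 -350.9   92.5] [-1.79871725e+02 -6.15635456e-03  8.07895582e+01] -0.1958434626230534
```

View pics/s27.png

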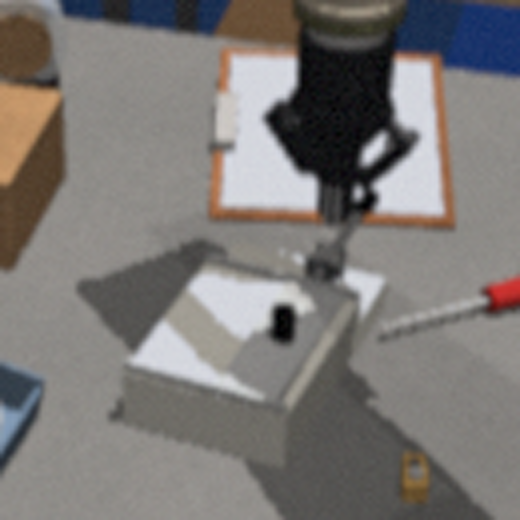

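Past upright; I keep pushing until the stop shows in the force.

```bash
python3 -m creep '{"translation":[[0,-5,0],[0,-5,0],[0,-4,0],[0,0,0]],"rotation":[[0,0,0],[0,0,0],[0,0,0],[0,0,0]],"claw":[0,0,0,0]}' 40
python3 -m creep '{"translation":[[0,-3,0],[0,-2,0],[0,0,0]],"rotation":[[0,0,0],[0,0,0],[0,0,0]],"claw":[0,0,0]}' 40
python3 -m creep '{"translation":[[0,-2,0],[0,-2,0],[0,0,0]],"rotation":[[0,0,0],[0,0,0],[0,0,0]],"claw":[0,0,0]}' 40
```

```text
time: 34.6
tool_pos: [451.7, -349.0, 92.9]
tcp_rot: [-179.9, 0.0, 80.8]
ft_force: [1.3, -0.4, -0.0]
finger_gap: -0.2
time: 34.9
tool_pos: [447.2, -348.3, 92.9]
tcp_rot: [-179.9, 0.0, 80.8]
ft_force: [1.2, 0.1, -0.0]
finger_gap: -0.3
time: 35.2
tool_pos: [443.2, -347.6, 92.9]
tcp_rot: [-179.9, 0.0, 80.8]
ft_force: [0.4, 0.5, 0.2]
finger_gap: -0.0
```

```bash
python3 -m creep '{"translation":[[0,-2,0],[0,-2,0],[0,-2,0],[0,0,0]],"rotation":[[0,0,0],[0,0,0],[0,0,0],[0,0,0]],"claw":[0,0,0,0]}' 40
python3 look.py s28 side 240 90 370 220 4;python3 look.py c28 scene 170 210 300 330 4
```

```text
time: 35.6
tool_pos: [439.2, -347.3, 94.1]
tcp_rot: [179.8, 0.1, 80.8]
ft_force: [7.6, -0.9, 1.4]
finger_gap: 0.1
35.65 [ 439.2 -347.3   94.2] [1.79811345e+02 9.36901614e-02 8.08084856e+01] -0.1339426767382242
35.7 [ 439.2 -347.3   94.1] [1.79817123e+02 9.33065606e-02 8.08105224e+01] -0.2617590685438053
```

View pics/s28.png

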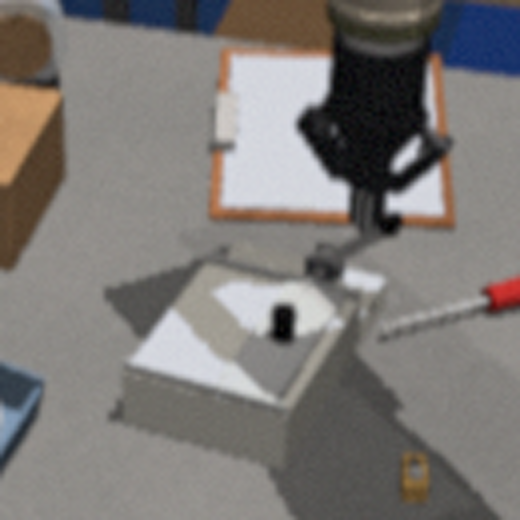

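View pics/c28.png

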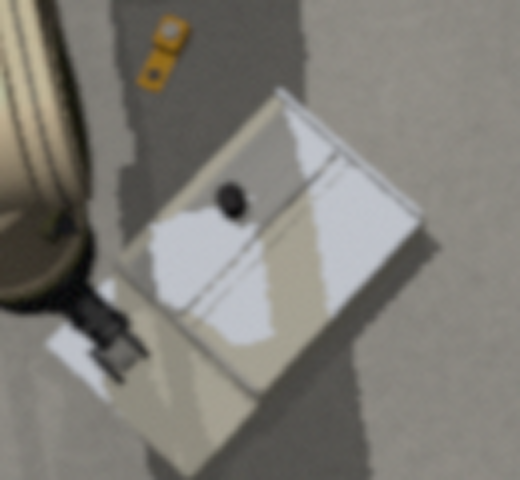

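```bash
python3 -m creep '{"translation":[[0,-2,0],[0,-2,0],[0,0,0]],"rotation":[[0,0,0],[0,0,0],[0,0,0]],"claw":[0,0,0]}' 40
python3 -m creep '{"translation":[[0,-2,0],[0,-1,0],[0,0,0]],"rotation":[[0,0,0],[0,0,0],[0,0,0]],"claw":[0,0,0]}' 40
```

```text
time: 36.0
tool_pos: [437.7, -347.3, 95.2]
tcp_rot: [179.5, 0.2, 80.8]
ft_force: [18.3, -2.9, -0.9]
finger_gap: 0.1
time: 36.3
tool_pos: [437.0, -347.3, 95.8]
tcp_rot: [179.2, 0.2, 80.8]
ft_force: [28.7, -3.2, -6.1]
finger_gap: 0.1
```

```bash
python3 -m creep '{"translation":[[0,8,0],[0,12,0],[0,5,-20],[5,5,-40],[20,0,-30],[30,-5,0],[30,-10,0],[0,0,0],[0,0,0]],"rotation":[[0,0,0],[0,0,0],[0,0,0],[0,0,0],[0,0,0],[0,0,0],[0,0,0],[0,0,0],[0,0,0]],"claw":[0,0,0,0,0,0,0,0,0]}' 40
python3 look.py s29 side 240 90 370 220 5;python3 look.py w29 wrist 60 60 500 420 1.5 1.2;python3 look.py c29 scene 170 210 300 330 4
```

```text
time: 37.2
tool_pos: [458.9, -263.6, 182.5]
tcp_rot: [-179.9, 0.0, 80.9]
ft_force: [1.0, 0.1, -0.3]
finger_gap: 0.1
37.25 [ 459.  -264.2  182.6] [-1.79903292e+02  3.57805346e-02  8.08220754e+01] -0.21133624300431744
37.3 [ 458.9 -264.6  182.6] [-1.79905612e+02  3.24812592e-02  8.07860137e+01] -0.08769052859641177
37.35 [ 459.  -264.8  182.6] [-1.79913786e+02  2.94444087e-02  8.07599877e+01] -0.07538788145214363
```

View pics/s29.png

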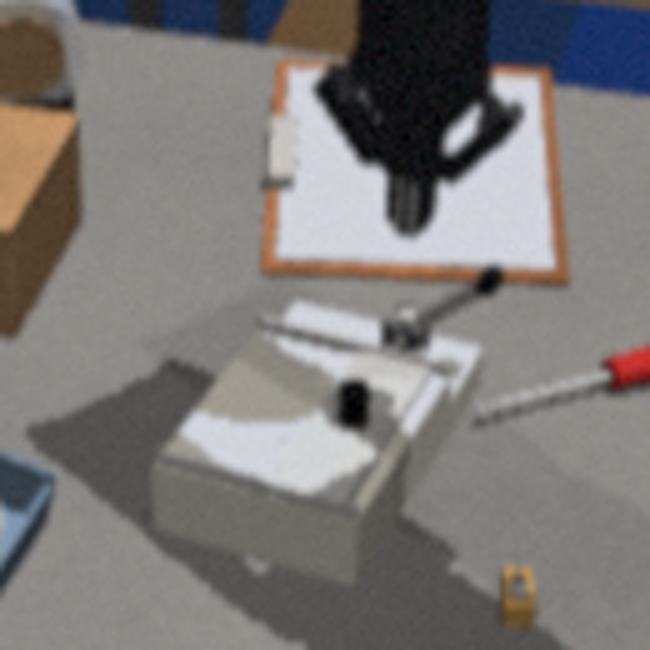

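View pics/w29.png

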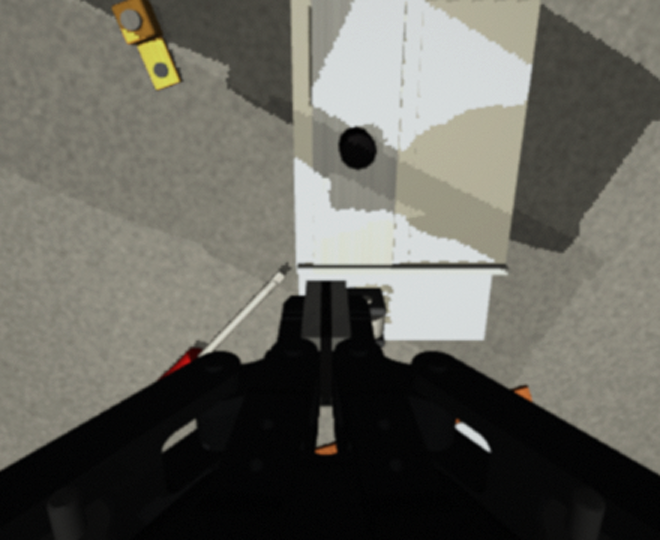

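```bash
python3 - <<'E'
from h import *
s=dict(np.load("side0.npz"))
print("free pred",proj(s,[524.2,-360.5,102.3]),"obs 307.8,137.5")
piv=np.array([471.1,-351.9,50]);ex=np.array([.987,-.16,0])
for a in (1.3,1.4,1.5,1.6): print(a,proj(s,piv+75*(np.sin(.8-a)*ex+[0,0,np.cos(.8-a)])))
print("obs 338,146")
a=proj(s,[480.8,-229.4,85.5]);print("knob",a,"obs",240+352/5,90+390/5)
E
```

```text
free pred [306.82092707 137.95193429] obs 307.8,137.5
1.3 [332.98500603 140.64454801]
1.4 [334.78011166 142.13200086]
1.5 [336.43466774 143.7512018 ]
1.6 [337.93087929 145.48420215]
obs 338,146
knob [311.08866578 166.677972  ] obs 310.4 168.0
```

```bash
python3 look.py s30 side 160 180 340 360 3.3
```

```text
37.4 [ 458.9 -264.8  182.6] [-1.79915895e+02  2.70576578e-02  8.07473707e+01] -0.49096809922453455
```

View pics/s30.png

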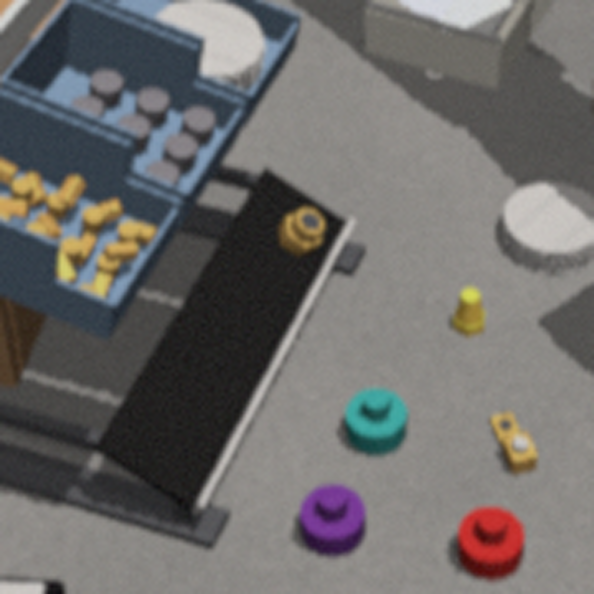

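The lever tip matches 1.6 rad: predicted (337.9,145.5), seen (338,146). The bushing is still on the tray and the bystanders are undisturbed, so I'm handing in.

```bash
python3 - <<'E'
from bench import *
print(sense()["ft_force"],hand_in())
E
```

```text
the job is handed in; nothing more can be done
[-0.28262961  0.44516331  1.35409724] None
```

The job is done and handed in at about 37 s on the robot's clock. I dropped the large, then the medium, then the small plug into their own pockets. I then slid the retainer plate shut by its knob and flipped the cam lever over towards the robot.

**Plugs:** wrist views after each drop showed that plug flat in its pocket with the boss up.

**Plate:** it stopped against firm resistance (about 29 N). The knob was then seen at (480.8, -229.0), within about 1 mm of the block's centre line. I did not measure the plate's joint value itself.

**Lever:** it was pushed into its stop (about 29 N). In the side view its tip was within half a pixel of where 1.6 rad (fully locked) should put it.

**Surroundings:** the bushing is still on the tray and the nearby look-alikes, lug, strain relief and covers looked untouched. The arm was clear of everything at hand-in.

**Disagreements along the way:**
- The side camera placed the tray plugs 6–12 mm further along y than the wrist camera. I used the wrist camera, with a 2 mm correction taken from the fingers, and the grasps confirmed it.
- The gripper read about 17 mm closed on the 20 mm bosses. The images showed them gripped centrally.

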